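# Take the squeeze-tab safety cap off the reagent jar

## Robot

A 6-joint arm with a two-finger parallel gripper is mounted at the origin on the work surface. World frame = base frame: x ahead of the robot, y to its left, z up, the work surface at z = 0. Lengths are in m, angles in rad, forces in N, time in s.
With the tool pointing down it reaches from about 0.325 to 0.775 m from the base axis. Payload 5.5 kg.
Tool frame: the origin (TCP) lies at the centre of the arm's flange, where the gripper is bolted on; the fingertips stand 182 mm ahead of it and the grasp point (between the pads) lies bot.hold_point_z ahead of it (bot.hold_point_z is the distance from the TCP to the grasp point, in m); z points along the fingers, y is the direction in which the jaws open and shut (so a half turn about z gives the same grasp; the last joint's range is limited). The gripper opens to 88 mm and grips with 3 to 60 N. Pads are 20 mm wide; open, the fingers measure 115 mm over their backs; the gripper's body (75 mm by 178 mm) begins 61 mm behind the grasp point.
Start: joints at [-1.323, 0.091, 1.231, -0, 1.82, -0.057], TCP at [0.18, -0.572, 0.405] pointing down, gripper open.
Joint ranges: [-2.87, 2.87], [-0.86, 2.18], [0.17, 2.46], [-1.51, 4.65], [0.06, 2.69], [-2.65, 2.65]. Speed limits (rad/s): [2.57, 2.57, 3.01, 3.14, 3.14, 3.14].

## Interface

Orientations are given as a 3x3 rotation matrix whose columns are the frame's x, y, z axes.
In Python, from rig import bot gives the robot as it stands.
- The arm moves only by the tool play_rows, never from a script. Its argument "deltas" is a list of rows, each an object with "linear": the shift along the tool's x, y, z in m, a list of three; "turn": the turn, a rotation vector about the tool's x, y, z in degrees, a list of three; "claw": the opening, from 0 (shut) to 1 (fully open). In form: [{"linear": [dx, dy, dz], "turn": [ax, ay, az], "claw": claw}, ...]. A call has 1 to 5 rows; each row shifts and turns the commanded pose from where the row before left it, along the tool's axes as they then stand; what a row does not reach is not made up. A row lasts 1/10 s, in which the tool goes at most 50 mm and 8.59 degrees, less where a joint would pass 70% of its speed; a pose out of reach is approached as far as the arm can. A call with a gripper value outside its range is refused whole. The fingers move at their own pace and stop on an object; "squeeze" is the grip in N (left out, the last holds). Time passes only in rows, so rows that do not move let the fingers close. It gives the time, the measured TCP pose, the force and the opening at its end, in the units of the state.
- bot.sense(): the state, without advancing time (a new reading comes with each control period).
- bot.read_camera(name): name is "side" or "top"; returns the picture (384x512x3 uint8, red, green, blue); there is no depth.
- bot.camera_info(name): a dict with "K" (3x3 intrinsics, pixels), "cam_to_world" (4x4, takes a point from camera to world coordinates). Camera axes: x right, y up, looking along -z (the intrinsics and any distortion apply to the point x, -y, -z); pixel columns grow to the right and rows downward; lengths in m; the calibration is good to about 2 mm. A picture is of the moment at which its call begins. camera_info takes no time and is no camera call.
- bot.finish_job(): hands the job in, once; it reports no verdict.
The state is a dict: "time": time; "joints": joint angles; "dq": joint speeds; "effort": joint torques, N m; "ee_pos": TCP position; "eef_rot": TCP orientation; "wrist_force": force on the tool from outside, world axes, zero at the start; "ft_torque": the same for the moment, N m; "gripper_width": opening from 0.0 (shut) to 1.0 (fully open).
Only numpy, scipy, OpenCV 4.12 (cv2) and the standard library are available. Lean on these libraries where they do the work, as an engineer would, in place of code of your own. Each camera call takes 0.05 s, during which the arm holds its last target.

## Task

Open the amber jar that has the white safety cap: squeeze the cap's two red side tabs inward together and, keeping them squeezed, turn the cap anticlockwise (seen from above) until you feel it come up against its stop, then lift it straight off, without forcing the cap against the jar or crushing the tabs. Set the cap down gently, open side down, in the shallow blue dish, fully inside its rim, and let go. Leave everything else on the bench where it stands.

Things in the scene. Friction and masses are not known exactly. Their poses are not given: they have to be found in the camera images.
- cap_mid (a point): centre of the safety cap: a loose white cylinder 44 mm across, 44 mm high, with two red tabs on its +x and -x sides; this point is on its axis, 22 mm over its underside, z up the axis. Tabs are flat upright plates, 22 mm wide, 4 mm thick, from 12 to 38 mm above the underside; their outer faces are 64 mm apart, 52 mm with both pressed fully in. Mass 0.05 to 0.1 kg
- cap: the same cap, origin under its centre, same axes. Hooks inside it hold it to the neck. Turned anticlockwise from above, after 14 to 65 degrees (hidden, differs from jar to jar) the hooks come free, and 8 degrees further it meets a hard stop; it lifts off only within those last 8 degrees. Forcing it there breaks it: stay below 0.3 N m of turning moment (44 N of contact force in all)
- tab_a (a joint): how far the tab on the cap's +x side is pressed in, m: 0 out, 0.006 fully in. It takes 6.5 N to start, 9 N at 3.5 mm, 11 N fully in. A catch below each tab sits between the teeth of the jar's collar and blocks turning until both tabs are in by 3.5 mm; let go, they spring back. Gripped with more than 25 N a side they may crack
- tab_b (a joint): the same for the tab on the -x side. The cap has about 1 mm of sideways play on the neck: a grip off-centre along the tabs presses one fully in while the other stays caught, and pushes the cap sideways
- jar: amber glass jar clamped in a round steel holder (110 mm across, 55 mm high), all fixed; origin under its centre on the bench. The cap sits concentric on it, underside 80 mm and top 124 mm above the bench. Its yaw tells nothing of where the stop is
- jar_mouth (a point): centre of the mouth of the jar's neck (28 mm across), 110 mm above the bench. Lower down a grey toothed collar, 69 mm across, reaches up to 89 mm above the bench (9 mm above the underside of the cap): keep fingertips above it. A sprung liner pushes the cap up with about 12 N while it is on (hooks and liner: 24 N of contact), so it turns with friction, under 0.15 N m
- dish: shallow blue ceramic dish, loose, 110 mm across, 102 mm inside the rim, floor 4 mm and rim 10 mm above the bench; origin under its centre
- plainjar: bystander: the other jar, same amber glass and holder, with a plain black cap without tabs (110 mm across at the foot, 105 mm high), fixed; stays shut. Origin under its centre
- dropper_a: bystander: amber dropper bottle with red bulb, 32 mm across, 88 mm high; origin under its centre
- dropper_b: bystander: a second amber dropper bottle with red bulb, same size; origin under its centre
- beaker: bystander: clear glass beaker, 66 mm across, 85 mm high; origin under its centre
- flask: bystander: clear conical flask, 72 mm across, 103 mm high; origin under its centre
- washbottle: bystander: white wash bottle with red collar and bent spout, 60 mm across, 200 mm high; origin under its centre
- mortar: bystander: white ceramic bowl, 90 mm across, 45 mm high; origin under its centre
- spatula: bystander: steel spatula 160 mm long lying on the bench; origin under its middle
Not all that is in view belongs to the job. There is more than one size of the dish; the job needs the middle-sized.

How it is judged:
On the way, in this order (a step that is already met when the one before it is completed fails the run):
1. both tabs pressed in far enough (3.5 mm) while the cap is still on the neck (value of joint each of tab_a, tab_b above 0.0032 m and z of cap_mid in the frame of jar below 0.115 m), for 0.2 s.
2. the cap lifted clear off the neck (z of cap_mid in the frame of jar above 0.135 m), for 0.1 s.
At the end, for the whole second after the job is handed in: the cap stands upright, open side down and at rest, on the floor of the blue dish, its axis within 21 mm of the dish's centre (so it lies fully inside the rim), released (horizontal distance between cap_mid and dish below 0.021 m and z of cap in the frame of dish between 0.002 and 0.007 m and angle between each of cap, dish's own z axis and vertical below 0.1 rad and z of cap_mid in the frame of dish above 0.02 m and linear speed of cap below 0.02 m/s); the robot touches nothing.
It fails at once if the cap forced against the jar with more than 44 N, all contacts added (contact force between cap and jar above 44 N).
It fails at once if the cap or its tabs gripped or pushed with more than 60 N, both fingers added (contact force between the fingers and cap above 60 N).
It fails at once if the cap slammed or dropped into the dish (more than 30 N) (contact force between cap and dish above 30 N).
It fails at once if a bystander moved more than 25 mm (distance of any of dropper_a, dropper_b, beaker, flask, washbottle, mortar, spatula from where it was at the start of the episode above 0.025 m).
It also fails if it takes over 67 s, if anything falls off the work surface, if the arm or the gripper's body presses on something with over 40 N, if the wrist force passes 120 N, or if a joint passes its speed limit or range.

## Working session

There is one attempt and no reset: what is moved stays moved. The work goes in short steps, Python scripts to look and compute and a tool call to move; the robot and the scene stay as the last step left them, time stands still between calls to the robot, and variables do not carry over. Pictures are saved under pics/ and viewed, and the job is handed in when it is done.

Besides the shell and the picture viewer there is one more tool, called after "Request:" as name([rows], argument=value, ...), one row to a line, values as JSON. play_rows: Moves the arm, as the interface text tells. Its arguments: {"type":"object","properties":{"deltas":{"type":"array","items":{"type":"object","properties":{"linear":{"type":"array","items":{"type":"number"}},"turn":{"type":"array","items":{"type":"number"}},"claw":{"type":"number"}}}},"squeeze":{"type":"number"}},"required":["deltas"]}

```bash
ls; mkdir -p pics; python3 - <<'E'
from rig import bot
import cv2,numpy as np
print(bot.hold_point_z)
s=bot.sense();print(s)
for n in("top","side"):
    i=bot.camera_info(n);print(n,i)
    cv2.imwrite(f"pics/{n}0.png",bot.read_camera(n)[:,:,::-1])
E
```

```text
pics
0.1633
{'time': 0.0, 'joints': array([-1.32270103e+00,  9.18502037e-02,  1.23189347e+00, -2.07053205e-05,
        1.81978855e+00, -5.67330065e-02]), 'dq': array([-0.00128884, -0.00270241, -0.00020817, -0.00043949, -0.00011836,
        0.00081964]), 'effort': array([-1.03055838e-03, -4.46461737e+01, -4.06440103e+01,  6.97038299e-02,
        2.95385113e-02, -1.26369646e-04]), 'ee_pos': array([ 0.18006704, -0.57239867,  0.40350744]), 'eef_rot': array([[ 9.53900045e-01,  3.00124072e-01, -4.95728007e-04],
       [ 3.00124468e-01, -9.53898206e-01,  1.87525113e-03],
       [ 8.99339474e-05, -1.93758224e-03, -9.99998119e-01]]), 'wrist_force': array([ 0.45698055,  0.64681998, -0.27315571]), 'ft_torque': array([-0.05629399,  0.02641145, -0.0253989 ]), 'gripper_width': 1.0037242057666163}
top {'K': array([[488.92883135,   0.        , 247.44957185],
       [  0.        , 488.92883135, 193.58655238],
       [  0.        ,   0.        ,   1.        ]]), 'cam_to_world': array([[ 0.0029341 ,  0.98689895, -0.16131293,  0.30532403],
       [-0.99999138,  0.00242172, -0.00337283, -0.00240716],
       [-0.00293799,  0.16132143,  0.98689754,  1.4872716 ],
       [ 0.        ,  0.        ,  0.        ,  1.        ]])}
side {'K': array([[348.07853517,   0.        , 251.06829658],
       [  0.        , 348.07853517, 193.0126594 ],
       [  0.        ,   0.        ,   1.        ]]), 'cam_to_world': array([[-0.9449501 ,  0.16730037, -0.28121146,  0.24841194],
       [-0.32711162, -0.50453326,  0.79902702,  0.78700789],
       [-0.00820302,  0.8470282 ,  0.53148465,  0.60762271],
       [ 0.        ,  0.        ,  0.        ,  1.        ]])}
```

View pics/top0.png

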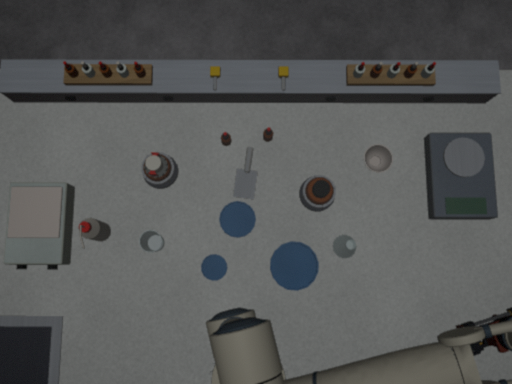

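View pics/side0.png

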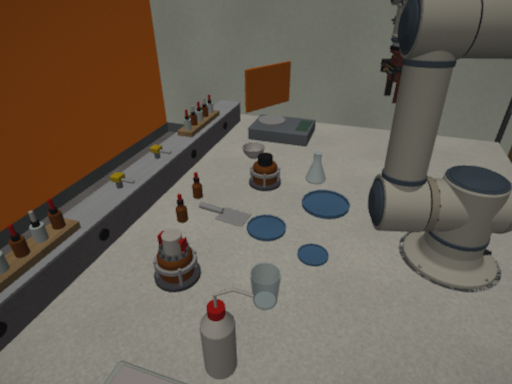

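Three blue dishes appear in the top view: small at (214,267), middle at (237,219) and large at (294,266). There are two amber jars: a white cap with red tabs at (157,168) and a black cap at (319,190). The job needs the white-capped jar and the dish at (237,219). I'll confirm this with crops and measurements.

```bash
cat > h.py <<'E'
import numpy as np,cv2
from rig import bot
def ray(n,u,v):
    i=bot.camera_info(n);K=i["K"];T=i["cam_to_world"]
    d=np.array([(u-K[0,2])/K[0,0],-(v-K[1,2])/K[1,1],-1.]);return T[:3,3],T[:3,:3]@d
def at(n,u,v,z):
    o,d=ray(n,u,v);return (o+d*(z-o[2])/d[2])[:2]
def proj(n,p):
    i=bot.camera_info(n);K=i["K"];T=i["cam_to_world"]
    q=T[:3,:3].T@(np.asarray(p,float)-T[:3,3]);x=-q[2]
    return np.array([K[0,0]*q[0]/x+K[0,2],-K[1,1]*q[1]/x+K[1,2]])
E
python3 - <<'E'
from h import *
im=cv2.imread("pics/top0.png");s=cv2.imread("pics/side0.png")
a=cv2.resize(im[140:200,125:195],None,fx=7,fy=7,interpolation=cv2.INTER_CUBIC)
b=cv2.resize(s[222:292,145:210],None,fx=6,fy=6,interpolation=cv2.INTER_CUBIC)
c=np.zeros((420,490+390,3),np.uint8);c[:420,:490]=a;c[:,490:]=b
cv2.imwrite("pics/crop1.png",cv2.resize(c,(792,378)))
hsv=cv2.cvtColor(im,cv2.COLOR_BGR2HSV)
m=cv2.inRange(hsv,(98,110,40),(125,255,255))
for ct in cv2.findContours(m,cv2.RETR_EXTERNAL,cv2.CHAIN_APPROX_NONE)[0]:
    if cv2.contourArea(ct)>200:
        P=np.array([at("top",*p[0],0.009) for p in ct]);(x,y),r=cv2.minEnclosingCircle(P.astype(np.float32)*1000)
        print(P.min(0),P.max(0),(P.min(0)+P.max(0))/2,2*r, np.sqrt(cv2.contourArea((P*1000).astype(np.float32))*4/np.pi))
m=cv2.inRange(hsv,(0,120,60),(8,255,255))|cv2.inRange(hsv,(172,120,60),(180,255,255))
n,l,st,ce=cv2.connectedComponentsWithStats(m)
for k in range(1,n):
    if st[k,4]>4:print(ce[k],st[k])
E
```

```text
[0.29176457 0.06903919] [0.35690706 0.13798719] [0.32433582 0.10351319] 70.86466217041016 67.46026168458995
[ 0.26036538 -0.20331439] [ 0.39648182 -0.06839063] [ 0.3284236  -0.13585251] 139.0463409423828 135.1097762177356
[ 0.42002476 -0.01748279] [0.52082222 0.08292003] [0.47042349 0.03271862] 103.6335220336914 98.36377648982146
[99.875 62.875] [99 62  3  3  8]
[135.125  63.125] [134  62   3   3   8]
[362.83333333  63.33333333] [362  62   3   3   6]
[398.          63.28571429] [397  62   3   3   7]
[433.83333333  63.16666667] [433  62   3   3   6]
[268.125 129.125] [267 128   3   3   8]
[224.875 133.875] [224 133   3   3   8]
[155.  153.5] [152 153   7   2  12]
[152.         172.58333333] [149 171   7   4  24]
[ 85.05194805 226.44155844] [ 80 221  10  12  77]
```

View pics/crop1.png

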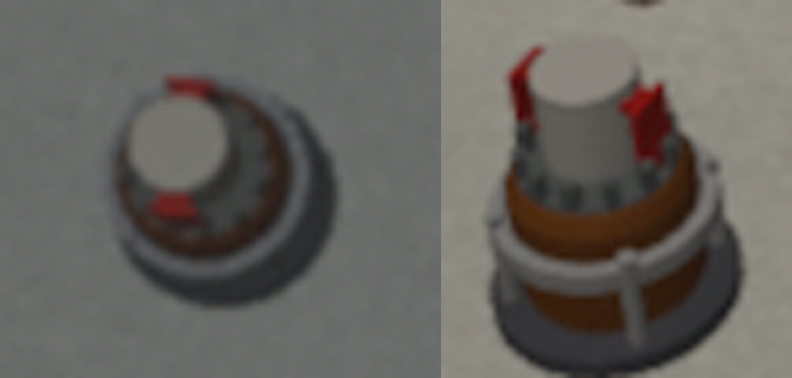

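```bash
cat > fit.py <<'E'
from h import *
from scipy.optimize import minimize
S=8
def hull(n,P,shape,off):
    q=np.array([proj(n,p) for p in P]);q=((q-off+.5)*S-.5).astype(np.float32)
    h=cv2.convexHull(q);m=np.zeros(shape,np.uint8);cv2.fillConvexPoly(m,np.round(h*16).astype(np.int32),255,shift=4);return m
def render(n,x,y,yaw,roi,z0=.080):
    u0,v0,w,h=roi;sh=(h*S,w*S);off=np.array([u0,v0])
    t=np.linspace(0,2*np.pi,48,endpoint=False)
    cyl=[(x+.022*np.cos(a),y+.022*np.sin(a),z0+z) for a in t for z in(.009,.044)]
    c=hull(n,cyl,sh,off);cam=bot.camera_info(n)["cam_to_world"][:3,3]
    e=np.array([np.cos(yaw),np.sin(yaw)]);f=np.array([-e[1],e[0]]);tb=np.zeros(sh,np.uint8);wh=c.copy()
    for s in(1,-1):
        P=[(*(np.array([x,y])+s*r*e+w_*f),z0+z) for r in(.028,.032) for w_ in(-.011,.011) for z in(.012,.038)]
        m=hull(n,P,sh,off)
        if np.dot(s*e,cam[:2]-[x,y])>0: wh[m>0]=0
        else: m[c>0]=0
        tb|=m
    f_=lambda a:cv2.resize(a.astype(np.float32)/255,(w,h),interpolation=cv2.INTER_AREA)
    return f_(wh),f_(tb)
def redness(im,roi):
    u,v,w,h=roi;c=im[v:v+h,u:u+w].astype(np.float32);
    return np.clip((c[...,2]-np.maximum(c[...,1],c[...,0])-0)/110*1.,0,1.0)
E
python3 - <<'E'
from fit import *
A={"top":(cv2.imread("pics/top0.png"),(140,145,40,40)),"side":(cv2.imread("pics/side0.png"),(150,222,50,50))}
R={}
for n,(im,roi) in A.items():
    u,v,w,h=roi;c=im[v:v+h,u:u+w].astype(np.float32);r=c[...,2]-np.maximum(c[...,1],c[...,0])
    # suppress amber (g>>b)
    r=r-1.5*np.maximum(c[...,1]-c[...,0],0);r=np.clip(r,0,None);R[n]=np.clip(r/np.percentile(r,99.3),0,1)
print(at("top",152.5,162,.124))
def cost(p,names):
    t=0
    for n in names:
        wh,tb=render(n,*p,A[n][1]);
        im,roi=A[n];u,v,w,h=roi
        t+=((tb-R[n])**2).sum()/R[n].sum()
        # white: low saturation bright
        g=im[v:v+h,u:u+w].astype(np.float32).mean(2)/150
        X=np.c_[wh.ravel(),tb.ravel(),np.ones(w*h)]
    return t
best={}
for names in(["top"],["side"],["top","side"]):
    bb=None
    for yaw in np.radians(range(-90,90,15)):
        x0=np.array([*at("top",152.5,162,.124),yaw])
        r=minimize(cost,x0,args=(names,),method="Nelder-Mead",options=dict(initial_simplex=x0+np.array([[0,0,0],[.006,0,0],[0,.006,0],[0,0,.2]]),xatol=1e-5,fatol=1e-5,maxiter=150))
        if bb is None or r.fun<bb.fun:bb=r
    print(names,bb.x[:2],np.degrees(bb.x[2]),bb.fun)
o=[]
for n,(im,roi) in A.items():
    u,v,w,h=roi;wh,tb=render(n,*bb.x,roi);c=im[v:v+h,u:u+w].copy();d=c.copy()
    d[tb>.5]=(0,255,0);d[wh>.5]=(255,0,0)
    o.append(cv2.resize(np.hstack([c,d]),(780,390-90),interpolation=cv2.INTER_NEAREST))
cv2.imwrite("pics/fit1.png",np.vstack(o))
for nm,u,v,z in(("wash",88,228,.1),("beaker",155,243,.085),("plain",322,188,.105)):print(nm,at("top",u,v,z))
E
```

```text
[0.61893541 0.27380341]Traceback (most recent call last):
  File "<stdin>", line 24, in <module>
    res = _minimize_neldermead(fun, x0, args, callback, bounds=bounds,
                               **options)
    fxr = func(xr)
    fx = function(np.copy(x), *(wrapper_args + args))
  File "<stdin>", line 12, in cost
  File "fit.py", line 15, in render
    m=hull(n,P,sh,off)
  File "fit.py", line 5, in hull
    q=np.array([proj(n,p) for p in P]);q=((q-off+.5)*S-.5).astype(np.float32)
                ~~~~^^^^^
  File "h.py", line 9, in proj
    i=bot.camera_info(n);K=i["K"];T=i["cam_to_world"]
ValueError: time passes only in moves, steps and waits
```

```bash
cat > h.py <<'E'
import numpy as np,cv2,os,pickle
from rig import bot
if not os.path.exists("cam.pkl"):
    pickle.dump({n:{k:np.array(v) for k,v in bot.camera_info(n).items() if k in("K","cam_to_world")} for n in("top","side")},open("cam.pkl","wb"))
CAM=pickle.load(open("cam.pkl","rb"))
def ray(n,u,v):
    K=CAM[n]["K"];T=CAM[n]["cam_to_world"]
    d=np.array([(u-K[0,2])/K[0,0],-(v-K[1,2])/K[1,1],-1.]);return T[:3,3],T[:3,:3]@d
def at(n,u,v,z):
    o,d=ray(n,u,v);return (o+d*(z-o[2])/d[2])[:2]
def proj(n,p):
    K=CAM[n]["K"];T=CAM[n]["cam_to_world"]
    q=T[:3,:3].T@(np.asarray(p,float)-T[:3,3]);x=-q[2]
    return np.array([K[0,0]*q[0]/x+K[0,2],-K[1,1]*q[1]/x+K[1,2]])
E
sed -i 's/bot.camera_info(n)/CAM[n]/' fit.py
cat > run1.py <<'E'
from fit import *
A={"top":(cv2.imread("pics/top0.png"),(140,145,40,40)),"side":(cv2.imread("pics/side0.png"),(150,222,50,50))}
R={}
for n,(im,roi) in A.items():
    u,v,w,h=roi;c=im[v:v+h,u:u+w].astype(np.float32);r=c[...,2]-np.maximum(c[...,1],c[...,0])
    r=r-1.5*np.maximum(c[...,1]-c[...,0],0);r=np.clip(r,0,None);R[n]=np.clip(r/np.percentile(r,98.5),0,1)
def cost(p,names):
    t=0
    for n in names:
        wh,tb=render(n,*p,A[n][1])
        t+=((tb-R[n])**2).sum()/R[n].sum()
    return t
for names in(["top"],["side"],["top","side"]):
    bb=None
    for yaw in np.radians(range(-90,90,20)):
        x0=np.array([*at("top",152.5,162,.124),yaw])
        r=minimize(cost,x0,args=(names,),method="Nelder-Mead",options=dict(initial_simplex=x0+np.array([[0,0,0],[.006,0,0],[0,.006,0],[0,0,.2]]),xatol=1e-5,fatol=1e-5,maxiter=120))
        if bb is None or r.fun<bb.fun:bb=r
    print(names,bb.x[:2],np.degrees(bb.x[2]),bb.fun)
o=[]
for n,(im,roi) in A.items():
    u,v,w,h=roi;wh,tb=render(n,*bb.x,roi);c=im[v:v+h,u:u+w].copy();d=c.copy()
    d[tb>.5]=(0,255,0);d[wh>.5]=(255,0,0)
    o.append(cv2.resize(np.hstack([c,d]),(600,300),interpolation=cv2.INTER_NEAREST))
cv2.imwrite("pics/fit1.png",np.vstack(o))
for nm,u,v,z in(("wash",88,228,.1),("beaker",155,243,.085),("plain",322,188,.105)):print(nm,at("top",u,v,z))
E
time python3 run1.py
```

```text
['top'] [0.62002179 0.27472927] -4.297039723595556 0.22729367017745972
['side'] [0.61716594 0.27542488] -7.120754267019546 0.20195239782333374
['top', 'side'] [0.61877338 0.27360013] -6.335272713593811 0.49790310859680176
wash [0.43175914 0.45568837]
beaker [0.39066132 0.26641554]
plain [ 0.54802642 -0.21150103]
real	0m11.127s
user	0m10.128s
sys	0m1.635s
```

View pics/fit1.png

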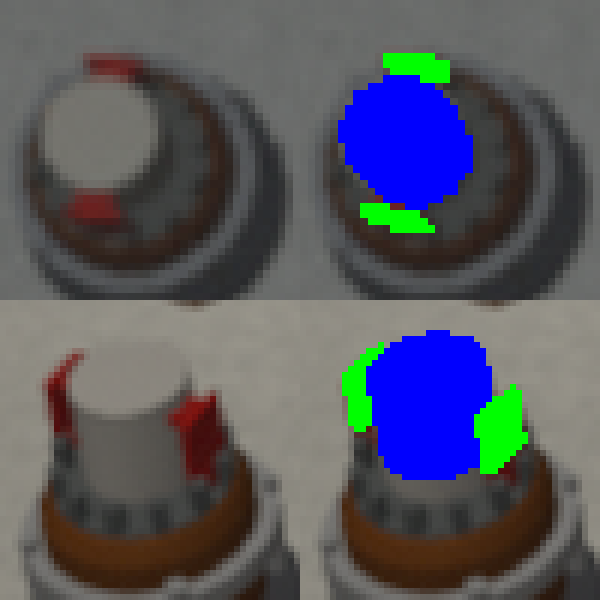

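Tab and cap fits from both views agree within about 1.5 mm. The cap is at about (0.619, 0.274) with tab yaw of about -6°, and the middle dish is at (0.470, 0.033). Now moving over the jar at the current height.

Request:
play_rows([
  {"linear": [0.0336, -0.0338, 0], "turn": [0, 0, 0], "claw": 1},
  {"linear": [0.0336, -0.0338, 0], "turn": [0, 0, 0], "claw": 1},
  {"linear": [0.0336, -0.0338, 0], "turn": [0, 0, 0], "claw": 1},
  {"linear": [0.0336, -0.0338, 0], "turn": [0, 0, 0], "claw": 1},
  {"linear": [0.0336, -0.0338, 0], "turn": [0, 0, 0], "claw": 1},
])

```text
time: 0.6
ee_pos: [0.29, -0.359, 0.4041]
eef_rot: [[0.954, 0.3, -0.0], [0.3, -0.954, 0.001], [0.0, -0.001, -1.0]]
wrist_force: [0.6, 0.7, 0.5]
gripper_width: 0.997
```

Request:
play_rows([
  {"linear": [0.0336, -0.0338, 0], "turn": [0, 0, 0], "claw": 1},
  {"linear": [0.0336, -0.0338, 0], "turn": [0, 0, 0], "claw": 1},
  {"linear": [0.0336, -0.0338, 0], "turn": [0, 0, 0], "claw": 1},
  {"linear": [0.0336, -0.0338, 0], "turn": [0, 0, 0], "claw": 1},
  {"linear": [0.0336, -0.0338, 0], "turn": [0, 0, 0], "claw": 1},
])

```text
time: 1.1
ee_pos: [0.3995, -0.1472, 0.4044]
eef_rot: [[0.954, 0.3, 0.0], [0.3, -0.954, -0.0], [-0.0, 0.0, -1.0]]
wrist_force: [0.2, -0.6, 0.7]
gripper_width: 1.001
```

Request:
play_rows([
  {"linear": [0.0336, -0.0338, 0], "turn": [0, 0, 0], "claw": 1},
  {"linear": [0.0336, -0.0338, 0], "turn": [0, 0, 0], "claw": 1},
  {"linear": [0.0336, -0.0338, 0], "turn": [0, 0, 0], "claw": 1},
  {"linear": [0.0336, -0.0338, 0], "turn": [0, 0, 0], "claw": 1},
  {"linear": [0.0336, -0.0338, 0], "turn": [0, 0, 0], "claw": 1},
])

```text
time: 1.6
ee_pos: [0.5091, 0.0646, 0.4043]
eef_rot: [[0.954, 0.3, -0.0], [0.3, -0.954, -0.0], [-0.0, 0.0, -1.0]]
wrist_force: [0.3, -0.8, 1.2]
gripper_width: 1.002
```

Request:
play_rows([
  {"linear": [0.0336, -0.0338, 0], "turn": [0, 0, 0], "claw": 1},
  {"linear": [0.0336, -0.0338, 0], "turn": [0, 0, 0], "claw": 1},
  {"linear": [0.0336, -0.0338, 0], "turn": [0, 0, 0], "claw": 1},
  {"linear": [0.0336, -0.0338, 0], "turn": [0, 0, 0], "claw": 1},
  {"linear": [0.0336, -0.0338, 0], "turn": [0, 0, 0], "claw": 1},
])

```text
time: 2.1
ee_pos: [0.6188, 0.2761, 0.4039]
eef_rot: [[0.954, 0.3, -0.001], [0.3, -0.954, -0.0], [-0.001, 0.0, -1.0]]
wrist_force: [1.2, -0.3, -0.3]
gripper_width: 1.003
```

Request:
play_rows([
  {"linear": [0, 0, 0], "turn": [0, 0, -8.3], "claw": 1},
  {"linear": [0, 0, 0], "turn": [0, 0, -8.3], "claw": 1},
  {"linear": [0, 0, 0], "turn": [0, 0, -8.3], "claw": 1},
  {"linear": [0, 0, 0], "turn": [0, 0, -8.3], "claw": 1},
])

```text
time: 2.5
ee_pos: [0.6184, 0.2745, 0.4035]
eef_rot: [[0.629, 0.777, -0.002], [0.777, -0.629, -0.001], [-0.001, -0.001, -1.0]]
wrist_force: [0.4, -0.5, 0.4]
gripper_width: 1.003
```

Request:
play_rows([
  {"linear": [0, 0, 0], "turn": [0, 0, -8.3], "claw": 1},
  {"linear": [0, 0, 0], "turn": [0, 0, -8.3], "claw": 1},
  {"linear": [0, 0, 0], "turn": [0, 0, -8.3], "claw": 1},
  {"linear": [0, 0, 0], "turn": [0, 0, -8.3], "claw": 1},
  {"linear": [0, 0, 0], "turn": [0, 0, 0], "claw": 1},
])

```text
time: 3.0
ee_pos: [0.6183, 0.2742, 0.4039]
eef_rot: [[0.106, 0.994, -0.001], [0.994, -0.106, -0.0], [-0.001, -0.001, -1.0]]
wrist_force: [0.1, -1.1, 0.1]
gripper_width: 0.996
```

```bash
cat > st.py <<'E'
from h import *
def st(x=.6188,y=.2740,yaw=None):
    s=bot.sense();R=s["eef_rot"];print("t",s["time"],"pos",s["ee_pos"].round(4),"yawY",np.degrees(np.arctan2(R[1,1],R[0,1])).round(2),"F tool",(R.T@s["wrist_force"]).round(2),"T tool",(R.T@s["ft_torque"]).round(3),"w",round(s["gripper_width"]*88,2),"j",s["joints"].round(2))
    print("shift in tool to",(x,y),(R.T@(np.array([x,y,s["ee_pos"][2]])-s["ee_pos"])).round(4), "tilt",R[:,2].round(4));return s
if __name__=="__main__":
    import sys;st(*map(float,sys.argv[1:]))
E
python3 st.py
```

```text
t 3.0 pos [0.6183 0.2742 0.4039] yawY -6.06 F tool [-1.05  0.2  -0.09] T tool [-0.078 -0.02  -0.004] w 87.63 j [0.37 0.31 0.99 0.   1.85 0.47]
shift in tool to (0.6188, 0.274) [-0.0001  0.0005 -0.    ] tilt [-1.2e-03 -4.0e-04 -1.0e+00]
```

Request:
play_rows([
  {"linear": [0, 0, 0.03], "turn": [0, 0, 0], "claw": 1},
  {"linear": [0, 0, 0.03], "turn": [0, 0, 0], "claw": 1},
  {"linear": [0, 0, 0.03], "turn": [0, 0, 0], "claw": 1},
  {"linear": [0, 0, 0.027], "turn": [0, 0, 0], "claw": 1},
  {"linear": [0, 0, 0.01], "turn": [0, 0, 0], "claw": 1},
])

```text
time: 3.5
ee_pos: [0.6176, 0.2739, 0.2732]
eef_rot: [[0.11, 0.994, -0.006], [0.994, -0.11, -0.002], [-0.003, -0.006, -1.0]]
wrist_force: [-0.5, -0.2, -1.2]
gripper_width: 1.001
```

Request:
play_rows([
  {"linear": [0, 0, 0], "turn": [0, 0, 0], "claw": 1},
])

```text
time: 3.6
ee_pos: [0.6179, 0.274, 0.2753]
eef_rot: [[0.109, 0.994, -0.004], [0.994, -0.109, -0.001], [-0.002, -0.004, -1.0]]
wrist_force: [-1.2, 0.4, 0.0]
gripper_width: 1.001
```

```bash
python3 - <<'E'
from st import *
st()
t=bot.read_camera("top")[:,:,::-1];s=bot.read_camera("side")[:,:,::-1]
cv2.imwrite("pics/t1.png",t);cv2.imwrite("pics/s1.png",s)
a=cv2.resize(t[125:205,115:195],(400,400),interpolation=cv2.INTER_CUBIC)
b=cv2.resize(s[200:280,135:215],(400,400),interpolation=cv2.INTER_CUBIC)
cv2.imwrite("pics/c2.png",cv2.convertScaleAbs(np.hstack([a,b]),alpha=1.5))
E
```

```text
t 3.6 pos [0.6179 0.274  0.2753] yawY -6.26 F tool [ 0.23 -1.21 -0.04] T tool [-0.06  -0.023 -0.011] w 88.11 j [0.37 0.31 1.21 0.   1.62 0.48]
shift in tool to (0.6188, 0.274) [ 0.0001  0.0009 -0.    ] tilt [-0.0039 -0.0015 -1.    ]
```

View pics/c2.png

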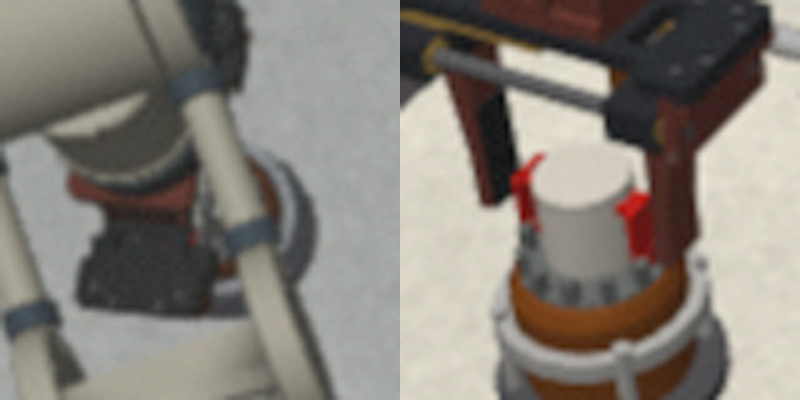

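The side crop shows the two fingers bracketing the red tabs at (525,180) and (640,225). I'm closing softly to feel how well the gripper is centred.

Request:
play_rows([
  {"linear": [0, 0, 0], "turn": [0, 0, 0], "claw": 0.77},
  {"linear": [0, 0, 0], "turn": [0, 0, 0], "claw": 0.77},
  {"linear": [0, 0, 0], "turn": [0, 0, 0], "claw": 0.75},
  {"linear": [0, 0, 0], "turn": [0, 0, 0], "claw": 0.75},
], squeeze=4)

```text
time: 4.1
ee_pos: [0.6183, 0.2742, 0.2783]
eef_rot: [[0.107, 0.994, 0.001], [0.994, -0.107, 0.0], [0.0, 0.001, -1.0]]
wrist_force: [0.3, 0.3, -0.4]
gripper_width: 0.755
```

```bash
python3 st.py
```

```text
t 4.1 pos [0.6183 0.2742 0.2783] yawY -6.15 F tool [0.29 0.3  0.39] T tool [-0.078  0.008  0.017] w 66.43 j [0.37 0.31 1.21 0.   1.62 0.47]
shift in tool to (0.6188, 0.274) [-0.0001  0.0005  0.    ] tilt [ 9.e-04  3.e-04 -1.e+00]
```

Request:
play_rows([
  {"linear": [0, 0, 0], "turn": [0, 0, 0], "claw": 0.72},
  {"linear": [0, 0, 0], "turn": [0, 0, 0], "claw": 0.7},
  {"linear": [0, 0, 0], "turn": [0, 0, 0], "claw": 0.7},
])

```text
time: 4.4
ee_pos: [0.6178, 0.2744, 0.2781]
eef_rot: [[0.107, 0.994, -0.001], [0.994, -0.106, 0.0], [0.0, -0.001, -1.0]]
wrist_force: [-5.4, 0.2, 4.0]
gripper_width: 0.735
```

```bash
python3 st.py
```

```text
t 4.4 pos [0.6178 0.2744 0.2781] yawY -6.11 F tool [-0.4  -5.35 -4.01] T tool [ 0.862 -0.062 -0.04 ] w 64.64 j [0.37 0.31 1.21 0.   1.62 0.47]
shift in tool to (0.6188, 0.274) [-0.0003  0.001  -0.    ] tilt [-8.e-04  3.e-04 -1.e+00]
```

Request:
play_rows([
  {"linear": [0, -0.0007, 0], "turn": [0, 0, 0], "claw": 0.7},
  {"linear": [0, 0, 0], "turn": [0, 0, 0], "claw": 0.7},
  {"linear": [0, 0, 0], "turn": [0, 0, 0], "claw": 0.7},
])

```text
time: 4.7
ee_pos: [0.6175, 0.2743, 0.2781]
eef_rot: [[0.107, 0.994, 0.001], [0.994, -0.107, 0.0], [0.001, 0.001, -1.0]]
wrist_force: [-3.4, 0.4, 5.5]
gripper_width: 0.73
```

```bash
python3 st.py
```

```text
t 4.7 pos [0.6175 0.2743 0.2781] yawY -6.13 F tool [ 0.08 -3.4  -5.47] T tool [ 0.578  0.01  -0.086] w 64.2 j [0.37 0.31 1.21 0.   1.62 0.47]
shift in tool to (0.6188, 0.274) [-0.0002  0.0013  0.    ] tilt [ 6.e-04  5.e-04 -1.e+00]
```

Request:
play_rows([
  {"linear": [0, -0.0007, 0], "turn": [0, 0, 0], "claw": 0.7},
  {"linear": [0, 0, 0], "turn": [0, 0, 0], "claw": 0.7},
  {"linear": [0, 0, 0], "turn": [0, 0, 0], "claw": 0.7},
])

```text
time: 5.0
ee_pos: [0.6172, 0.2743, 0.278]
eef_rot: [[0.107, 0.994, 0.002], [0.994, -0.107, 0.0], [0.001, 0.002, -1.0]]
wrist_force: [0.5, 0.8, 3.9]
gripper_width: 0.729
```

```bash
python3 st.py
```

```text
t 5.0 pos [0.6172 0.2743 0.278 ] yawY -6.15 F tool [ 0.87  0.38 -3.85] T tool [-0.246  0.173 -0.036] w 64.12 j [ 0.37  0.3   1.21 -0.    1.62  0.48]
shift in tool to (0.6188, 0.274) [-0.0001  0.0016  0.    ] tilt [ 1.8e-03  4.0e-04 -1.0e+00]
```

Request:
play_rows([
  {"linear": [0, 0, -0.0004], "turn": [0, 0, 0], "claw": 0.6},
  {"linear": [0, 0, 0], "turn": [0, 0, 0], "claw": 0.55},
  {"linear": [0, 0, 0], "turn": [0, 0, 0], "claw": 0.55},
], squeeze=8)

```text
time: 5.3
ee_pos: [0.6169, 0.2743, 0.2781]
eef_rot: [[0.107, 0.994, 0.0], [0.994, -0.107, 0.0], [0.0, 0.0, -1.0]]
wrist_force: [0.9, 2.3, 3.2]
gripper_width: 0.686
```

```bash
python3 st.py
```

```text
t 5.3 pos [0.6169 0.2743 0.2781] yawY -6.14 F tool [ 2.43  0.69 -3.21] T tool [-0.247  0.243 -0.037] w 60.38 j [ 0.37  0.3   1.21 -0.    1.62  0.48]
shift in tool to (0.6188, 0.274) [-0.0001  0.0019  0.    ] tilt [ 5.e-04  2.e-04 -1.e+00]
```

Request:
play_rows([
  {"linear": [0, 0, 0], "turn": [0, 0, 0], "claw": 0.5},
  {"linear": [0, 0, 0], "turn": [0, 0, 0], "claw": 0.5},
  {"linear": [0, 0, 0], "turn": [0, 0, 0], "claw": 0.5},
], squeeze=12)

```text
time: 5.6
ee_pos: [0.617, 0.2743, 0.2782]
eef_rot: [[0.107, 0.994, 0.001], [0.994, -0.107, 0.0], [0.0, 0.001, -1.0]]
wrist_force: [3.0, 1.3, 2.9]
gripper_width: 0.597
```

```bash
python3 st.py
```

```text
t 5.6 pos [0.617  0.2743 0.2782] yawY -6.14 F tool [ 1.6   2.82 -2.94] T tool [-0.514  0.33  -0.065] w 52.53 j [ 0.37  0.3   1.21 -0.    1.62  0.48]
shift in tool to (0.6188, 0.274) [-0.0001  0.0018  0.    ] tilt [ 8.e-04  3.e-04 -1.e+00]
```

Request:
play_rows([
  {"linear": [0.0002, 0.0004, -0.0004], "turn": [0, 0, 0], "claw": 0.5},
  {"linear": [0, 0, 0], "turn": [0, 0, 0], "claw": 0.5},
  {"linear": [0, 0, 0], "turn": [0, 0, 0], "claw": 0.5},
], squeeze=15)

```text
time: 5.9
ee_pos: [0.6174, 0.2744, 0.2782]
eef_rot: [[0.107, 0.994, 0.0], [0.994, -0.107, -0.0], [-0.0, 0.0, -1.0]]
wrist_force: [4.8, 1.3, 1.7]
gripper_width: 0.587
```

```bash
python3 st.py
```

```text
t 5.9 pos [0.6174 0.2744 0.2782] yawY -6.15 F tool [ 1.84  4.67 -1.7 ] T tool [-0.791  0.32  -0.043] w 51.66 j [ 0.37  0.3   1.21 -0.    1.62  0.48]
shift in tool to (0.6188, 0.274) [-0.0002  0.0014  0.    ] tilt [ 3.e-04 -2.e-04 -1.e+00]
```

Request:
play_rows([
  {"linear": [0, 0, 0], "turn": [0, 0, -1], "claw": 0.5},
  {"linear": [0, 0, 0], "turn": [0, 0, -1], "claw": 0.5},
  {"linear": [0, 0, 0], "turn": [0, 0, -1], "claw": 0.5},
])

```text
time: 6.2
ee_pos: [0.6173, 0.2743, 0.2783]
eef_rot: [[0.053, 0.999, -0.0], [0.999, -0.053, -0.0], [-0.0, -0.0, -1.0]]
wrist_force: [4.3, 0.3, 1.2]
gripper_width: 0.591
```

```bash
python3 st.py
```

```text
t 6.2 pos [0.6173 0.2743 0.2783] yawY -3.06 F tool [ 0.56  4.29 -1.17] T tool [-0.894  0.179  0.197] w 52.02 j [ 0.37  0.3   1.21 -0.    1.62  0.42]
shift in tool to (0.6188, 0.274) [-0.0002  0.0015 -0.    ] tilt [-1.e-04 -3.e-04 -1.e+00]
```

Request:
play_rows([
  {"linear": [0, 0.0005, 0], "turn": [0, 0, 0], "claw": 0.5},
  {"linear": [0, 0, 0], "turn": [0, 0, 0], "claw": 0.5},
])

```text
time: 6.4
ee_pos: [0.6175, 0.2744, 0.2782]
eef_rot: [[0.055, 0.999, -0.001], [0.999, -0.055, -0.0], [-0.0, -0.001, -1.0]]
wrist_force: [1.3, 0.9, 1.9]
gripper_width: 0.589
```

```bash
python3 st.py
```

```text
t 6.4 pos [0.6175 0.2744 0.2782] yawY -3.14 F tool [ 0.97  1.29 -1.93] T tool [-0.358  0.127  0.115] w 51.84 j [0.37 0.31 1.21 0.   1.63 0.42]
shift in tool to (0.6188, 0.274) [-0.0003  0.0013 -0.    ] tilt [-1.2e-03 -4.0e-04 -1.0e+00]
```

Request:
play_rows([
  {"linear": [0, 0, 0], "turn": [0, 0, -1], "claw": 0.5},
  {"linear": [0, 0, 0], "turn": [0, 0, 0], "claw": 0.5},
])

```text
time: 6.6
ee_pos: [0.6175, 0.2744, 0.2782]
eef_rot: [[0.036, 0.999, -0.001], [0.999, -0.036, -0.0], [-0.0, -0.001, -1.0]]
wrist_force: [1.4, 0.8, 2.1]
gripper_width: 0.587
```

```bash
python3 st.py
```

```text
t 6.6 pos [0.6175 0.2744 0.2782] yawY -2.09 F tool [ 0.84  1.32 -2.08] T tool [-0.24   0.045  0.091] w 51.7 j [0.37 0.31 1.21 0.   1.63 0.4 ]
shift in tool to (0.6188, 0.274) [-0.0003  0.0013 -0.    ] tilt [-1.1e-03 -4.0e-04 -1.0e+00]
```

Request:
play_rows([
  {"linear": [0, 0, 0], "turn": [0, 0, -2], "claw": 0.5},
  {"linear": [0, 0, 0], "turn": [0, 0, -2], "claw": 0.5},
  {"linear": [0, 0, 0], "turn": [0, 0, -2], "claw": 0.5},
  {"linear": [0, 0, 0], "turn": [0, 0, -2], "claw": 0.5},
  {"linear": [0, 0, 0], "turn": [0, 0, -2], "claw": 0.5},
])

```text
time: 7.1
ee_pos: [0.6174, 0.2744, 0.2782]
eef_rot: [[-0.138, 0.99, -0.001], [0.99, 0.138, -0.001], [-0.0, -0.001, -1.0]]
wrist_force: [0.3, 0.9, 1.5]
gripper_width: 0.586
```

```bash
python3 st.py
```

```text
t 7.1 pos [0.6174 0.2744 0.2782] yawY 7.95 F tool [ 0.84  0.46 -1.5 ] T tool [-0.068  0.01   0.073] w 51.6 j [0.37 0.31 1.21 0.   1.63 0.23]
shift in tool to (0.6188, 0.274) [-0.0006  0.0013 -0.    ] tilt [-1.4e-03 -5.0e-04 -1.0e+00]
```

Request:
play_rows([
  {"linear": [0, 0, 0], "turn": [0, 0, -1], "claw": 0.5},
  {"linear": [0, 0, 0], "turn": [0, 0, -1], "claw": 0.5},
  {"linear": [0, 0, 0], "turn": [0, 0, -1], "claw": 0.5},
  {"linear": [0, 0, 0], "turn": [0, 0, -1], "claw": 0.5},
  {"linear": [0, 0, 0], "turn": [0, 0, -1], "claw": 0.5},
])

```text
time: 7.6
ee_pos: [0.6175, 0.2744, 0.2782]
eef_rot: [[-0.224, 0.975, -0.001], [0.975, 0.224, -0.0], [-0.0, -0.001, -1.0]]
wrist_force: [-2.3, 0.1, 2.6]
gripper_width: 0.587
```

```bash
python3 st.py
```

```text
t 7.6 pos [0.6175 0.2744 0.2782] yawY 12.94 F tool [ 0.59 -2.21 -2.64] T tool [ 0.396 -0.061  0.134] w 51.65 j [0.37 0.31 1.21 0.   1.63 0.14]
shift in tool to (0.6188, 0.274) [-0.0007  0.0012 -0.    ] tilt [-1.1e-03 -4.0e-04 -1.0e+00]
```

Request:
play_rows([
  {"linear": [0, 0, 0], "turn": [0, 0, -1], "claw": 0.5},
  {"linear": [0, 0, 0], "turn": [0, 0, -1], "claw": 0.5},
])

```text
time: 7.8
ee_pos: [0.6176, 0.2744, 0.2783]
eef_rot: [[-0.258, 0.966, -0.001], [0.966, 0.258, -0.0], [-0.0, -0.001, -1.0]]
wrist_force: [-2.8, -2.2, 3.0]
gripper_width: 0.587
```

```bash
python3 st.py
```

```text
t 7.8 pos [0.6176 0.2744 0.2783] yawY 14.94 F tool [-1.37 -3.3  -3.02] T tool [ 0.534 -0.077  0.112] w 51.63 j [0.37 0.31 1.21 0.   1.63 0.11]
shift in tool to (0.6188, 0.274) [-0.0007  0.0011 -0.    ] tilt [-9.e-04 -3.e-04 -1.e+00]
```

Request:
play_rows([
  {"linear": [0, -0.0002, 0], "turn": [0, 0, -1], "claw": 0.5},
  {"linear": [0, 0, 0], "turn": [0, 0, -1], "claw": 0.5},
])

```text
time: 8.0
ee_pos: [0.6175, 0.2744, 0.2783]
eef_rot: [[-0.291, 0.957, -0.0], [0.957, 0.291, -0.0], [0.0, -0.0, -1.0]]
wrist_force: [-2.9, 0.4, 1.0]
gripper_width: 0.589
```

```bash
python3 st.py
```

```text
t 8.0 pos [0.6175 0.2744 0.2783] yawY 16.95 F tool [ 1.21 -2.65 -1.01] T tool [ 0.388 -0.054  0.145] w 51.87 j [0.37 0.31 1.21 0.   1.62 0.07]
shift in tool to (0.6188, 0.274) [-0.0007  0.0011 -0.    ] tilt [-3.e-04 -1.e-04 -1.e+00]
```

Request:
play_rows([
  {"linear": [0, -0.0003, 0], "turn": [0, 0, -1], "claw": 0.5},
  {"linear": [0, 0, 0], "turn": [0, 0, 0], "claw": 0.5},
])

```text
time: 8.2
ee_pos: [0.6174, 0.2743, 0.2783]
eef_rot: [[-0.307, 0.952, 0.0], [0.952, 0.307, 0.0], [0.0, 0.0, -1.0]]
wrist_force: [-0.9, 0.1, 1.3]
gripper_width: 0.588
```

```bash
python3 st.py
```

```text
t 8.2 pos [0.6174 0.2743 0.2783] yawY 17.91 F tool [ 0.37 -0.79 -1.31] T tool [ 0.059 -0.026  0.05 ] w 51.75 j [0.37 0.3  1.21 0.   1.62 0.06]
shift in tool to (0.6188, 0.274) [-0.0008  0.0013  0.    ] tilt [ 4.e-04  2.e-04 -1.e+00]
```

Request:
play_rows([
  {"linear": [0, 0, 0], "turn": [0, 0, -1], "claw": 0.5},
  {"linear": [0, 0, 0], "turn": [0, 0, -1], "claw": 0.5},
])

```text
time: 8.4
ee_pos: [0.6174, 0.2743, 0.2783]
eef_rot: [[-0.341, 0.94, 0.0], [0.94, 0.341, 0.0], [-0.0, 0.0, -1.0]]
wrist_force: [0.3, 0.1, -0.6]
gripper_width: 0.589
```

```bash
python3 st.py
```

```text
t 8.4 pos [0.6174 0.2743 0.2783] yawY 19.94 F tool [-0.04  0.35  0.65] T tool [-0.05  -0.017  0.194] w 51.81 j [ 0.37  0.3   1.21 -0.    1.62  0.02]
shift in tool to (0.6188, 0.274) [-0.0008  0.0012  0.    ] tilt [ 4.e-04  1.e-04 -1.e+00]
```

Request:
play_rows([
  {"linear": [0, 0, 0], "turn": [0, 0, 0], "claw": 0.5},
])

```text
time: 8.5
ee_pos: [0.6174, 0.2743, 0.2783]
eef_rot: [[-0.34, 0.94, 0.0], [0.94, 0.34, 0.0], [0.0, 0.0, -1.0]]
wrist_force: [0.1, 1.3, -0.4]
gripper_width: 0.588
```

```bash
python3 st.py
```

```text
t 8.5 pos [0.6174 0.2743 0.2783] yawY 19.91 F tool [1.16 0.49 0.42] T tool [-0.093 -0.016  0.149] w 51.7 j [0.37 0.3  1.21 0.   1.62 0.02]
shift in tool to (0.6188, 0.274) [-0.0008  0.0012  0.    ] tilt [ 3.e-04  1.e-04 -1.e+00]
```

Request:
play_rows([
  {"linear": [0, 0, 0], "turn": [0, 0, -1], "claw": 0.5},
])

```text
time: 8.6
ee_pos: [0.6174, 0.2743, 0.2784]
eef_rot: [[-0.357, 0.934, 0.0], [0.934, 0.357, 0.0], [-0.0, 0.0, -1.0]]
wrist_force: [0.5, 1.0, -0.4]
gripper_width: 0.588
```

```bash
python3 st.py
```

```text
t 8.6 pos [0.6174 0.2743 0.2784] yawY 20.9 F tool [0.78 0.85 0.4 ] T tool [-0.124 -0.031  0.195] w 51.71 j [ 0.37  0.3   1.21 -0.    1.62  0.  ]
shift in tool to (0.6188, 0.274) [-0.0008  0.0012  0.    ] tilt [ 3.e-04  1.e-04 -1.e+00]
```

Request:
play_rows([
  {"linear": [0, 0, 0], "turn": [0, 0, 0], "claw": 0.5},
])

```text
time: 8.7
ee_pos: [0.6174, 0.2743, 0.2784]
eef_rot: [[-0.357, 0.934, 0.0], [0.934, 0.357, 0.0], [-0.0, 0.0, -1.0]]
wrist_force: [0.3, 0.5, -0.7]
gripper_width: 0.589
```

```bash
python3 st.py
```

```text
t 8.7 pos [0.6174 0.2743 0.2784] yawY 20.9 F tool [0.38 0.42 0.65] T tool [-0.27  -0.037  0.137] w 51.82 j [ 0.37  0.3   1.21 -0.    1.62  0.  ]
shift in tool to (0.6188, 0.274) [-0.0008  0.0012  0.    ] tilt [ 3.e-04  1.e-04 -1.e+00]
```

```bash
python3 - <<'E'
from st import *
s=bot.read_camera("side")[:,:,::-1]
cv2.imwrite("pics/s3.png",s);s0=cv2.imread("pics/s1.png")
f=lambda s:cv2.resize(s[215:275,140:205],(400,370),interpolation=cv2.INTER_CUBIC)
cv2.imwrite("pics/c3.png",cv2.convertScaleAbs(np.hstack([f(s0),f(s)]),alpha=1.4))
E
```

```text
(no output)
```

View pics/c3.png

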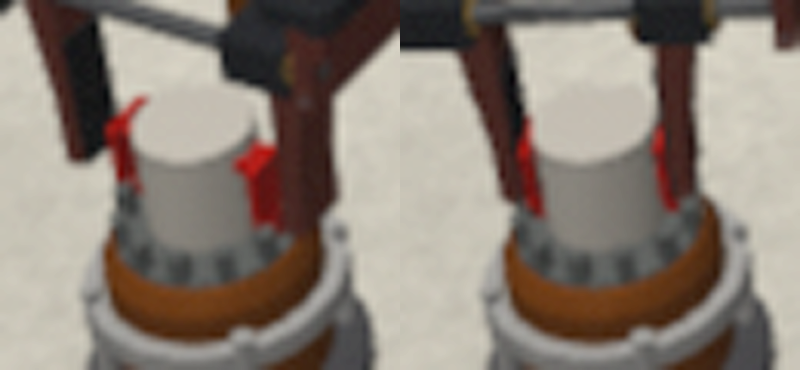

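The side crop shows the tabs pressed in and turned with the fingers. I'll keep going in small steps.

Request:
play_rows([
  {"linear": [0, 0, 0], "turn": [0, 0, -1], "claw": 0.5},
  {"linear": [0, 0, 0], "turn": [0, 0, 0], "claw": 0.5},
])

```text
time: 8.95
ee_pos: [0.6173, 0.2743, 0.2783]
eef_rot: [[-0.373, 0.928, 0.0], [0.928, 0.373, 0.0], [-0.0, 0.0, -1.0]]
wrist_force: [0.4, 0.3, -1.5]
gripper_width: 0.589
```

```bash
python3 st.py
```

```text
t 8.95 pos [0.6173 0.2743 0.2783] yawY 21.91 F tool [0.13 0.45 1.5 ] T tool [-0.322 -0.113  0.115] w 51.86 j [ 0.37  0.3   1.21 -0.    1.62 -0.01]
shift in tool to (0.6188, 0.274) [-0.0008  0.0012  0.    ] tilt [ 2.e-04  1.e-04 -1.e+00]
```

Request:
play_rows([
  {"linear": [0, 0, 0], "turn": [0, 0, -1], "claw": 0.5},
  {"linear": [0, 0, 0], "turn": [0, 0, 0], "claw": 0.5},
])

```text
time: 9.15
ee_pos: [0.6173, 0.2743, 0.2784]
eef_rot: [[-0.389, 0.921, 0.0], [0.921, 0.389, 0.0], [-0.0, 0.0, -1.0]]
wrist_force: [1.4, 0.2, -0.4]
gripper_width: 0.586
```

```bash
python3 st.py
```

```text
t 9.15 pos [0.6173 0.2743 0.2784] yawY 22.91 F tool [-0.36  1.39  0.36] T tool [-0.326 -0.119  0.113] w 51.61 j [ 0.37  0.3   1.21 -0.    1.62 -0.03]
shift in tool to (0.6188, 0.274) [-0.0008  0.0012  0.    ] tilt [ 2.e-04  0.e+00 -1.e+00]
```

Request:
play_rows([
  {"linear": [0, 0, 0], "turn": [0, 0, -1], "claw": 0.5},
  {"linear": [0, 0, 0], "turn": [0, 0, 0], "claw": 0.5},
])

```text
time: 9.35
ee_pos: [0.6173, 0.2743, 0.2784]
eef_rot: [[-0.405, 0.914, 0.0], [0.914, 0.405, 0.0], [-0.0, 0.0, -1.0]]
wrist_force: [1.8, 0.9, -1.6]
gripper_width: 0.589
```

```bash
python3 st.py
```

```text
t 9.35 pos [0.6173 0.2743 0.2784] yawY 23.9 F tool [0.09 2.01 1.57] T tool [-0.398 -0.054  0.106] w 51.86 j [ 0.37  0.3   1.21 -0.    1.62 -0.05]
shift in tool to (0.6188, 0.274) [-0.0008  0.0012  0.    ] tilt [ 1.e-04  0.e+00 -1.e+00]
```

Request:
play_rows([
  {"linear": [0, 0.0002, 0], "turn": [0, 0, -1], "claw": 0.5},
  {"linear": [0, 0, 0], "turn": [0, 0, -1], "claw": 0.5},
  {"linear": [0, 0, 0], "turn": [0, 0, 0], "claw": 0.5},
])

```text
time: 9.65
ee_pos: [0.6174, 0.2743, 0.2784]
eef_rot: [[-0.437, 0.899, -0.0], [0.899, 0.437, -0.0], [-0.0, -0.0, -1.0]]
wrist_force: [0.8, -0.3, -0.8]
gripper_width: 0.587
```

```bash
python3 st.py
```

```text
t 9.65 pos [0.6174 0.2743 0.2784] yawY 25.92 F tool [-0.57  0.56  0.81] T tool [-0.115 -0.117  0.044] w 51.65 j [ 0.37  0.31  1.21 -0.    1.62 -0.08]
shift in tool to (0.6188, 0.274) [-0.0009  0.0011 -0.    ] tilt [-4.e-04 -2.e-04 -1.e+00]
```

Request:
play_rows([
  {"linear": [0, 0, 0], "turn": [0, 0, -1], "claw": 0.5},
  {"linear": [0, 0, 0], "turn": [0, 0, -1], "claw": 0.5},
  {"linear": [0, 0, 0], "turn": [0, 0, 0], "claw": 0.5},
])

```text
time: 9.95
ee_pos: [0.6174, 0.2743, 0.2784]
eef_rot: [[-0.468, 0.884, -0.0], [0.884, 0.468, -0.0], [-0.0, -0.0, -1.0]]
wrist_force: [0.1, -1.1, 0.0]
gripper_width: 0.586
```

```bash
python3 st.py
```

```text
t 9.95 pos [0.6174 0.2743 0.2784] yawY 27.91 F tool [-1.01 -0.45 -0.02] T tool [-0.05  -0.075  0.104] w 51.56 j [ 0.37  0.31  1.21 -0.    1.62 -0.12]
shift in tool to (0.6188, 0.274) [-0.001   0.0011 -0.    ] tilt [-3.e-04 -2.e-04 -1.e+00]
```

Request:
play_rows([
  {"linear": [0, 0, 0], "turn": [0, 0, -1], "claw": 0.5},
  {"linear": [0, 0, 0], "turn": [0, 0, -1], "claw": 0.5},
  {"linear": [0, 0, 0], "turn": [0, 0, 0], "claw": 0.5},
])

```text
time: 10.25
ee_pos: [0.6174, 0.2743, 0.2784]
eef_rot: [[-0.499, 0.867, -0.0], [0.867, 0.499, -0.0], [0.0, -0.0, -1.0]]
wrist_force: [-0.2, -0.2, -0.2]
gripper_width: 0.586
```

```bash
python3 st.py
```

```text
t 10.25 pos [0.6174 0.2743 0.2784] yawY 29.91 F tool [-0.07 -0.24  0.22] T tool [ 0.092 -0.136  0.121] w 51.53 j [ 0.37  0.31  1.21 -0.    1.62 -0.15]
shift in tool to (0.6188, 0.274) [-0.001   0.0011 -0.    ] tilt [-3.e-04 -2.e-04 -1.e+00]
```

Request:
play_rows([
  {"linear": [0, 0, 0], "turn": [0, 0, -1], "claw": 0.5},
  {"linear": [0, 0, 0], "turn": [0, 0, -1], "claw": 0.5},
  {"linear": [0, 0, 0], "turn": [0, 0, 0], "claw": 0.5},
])

```text
time: 10.55
ee_pos: [0.6174, 0.2743, 0.2784]
eef_rot: [[-0.529, 0.849, -0.0], [0.849, 0.529, -0.0], [0.0, -0.0, -1.0]]
wrist_force: [-1.2, -0.9, 0.2]
gripper_width: 0.586
```

```bash
python3 st.py
```

```text
t 10.55 pos [0.6174 0.2743 0.2784] yawY 31.91 F tool [-0.14 -1.5  -0.2 ] T tool [ 0.156 -0.071  0.071] w 51.56 j [ 0.37  0.31  1.21 -0.    1.62 -0.19]
shift in tool to (0.6188, 0.274) [-0.001  0.001 -0.   ] tilt [-3.e-04 -1.e-04 -1.e+00]
```

Request:
play_rows([
  {"linear": [0, 0, 0], "turn": [0, 0, -1], "claw": 0.5},
  {"linear": [0, 0, 0], "turn": [0, 0, -1], "claw": 0.5},
  {"linear": [0, 0, 0], "turn": [0, 0, 0], "claw": 0.5},
])

```text
time: 10.85
ee_pos: [0.6174, 0.2743, 0.2784]
eef_rot: [[-0.558, 0.83, -0.0], [0.83, 0.558, -0.0], [0.0, -0.0, -1.0]]
wrist_force: [-0.5, -1.0, -0.4]
gripper_width: 0.586
```

```bash
python3 st.py
```

```text
t 10.85 pos [0.6174 0.2743 0.2784] yawY 33.91 F tool [-0.53 -0.98  0.42] T tool [ 0.239 -0.087  0.053] w 51.56 j [ 0.37  0.31  1.21 -0.    1.62 -0.22]
shift in tool to (0.6188, 0.274) [-0.0011  0.001  -0.    ] tilt [-1.e-04 -1.e-04 -1.e+00]
```

Request:
play_rows([
  {"linear": [0, 0, 0], "turn": [0, 0, -1], "claw": 0.5},
  {"linear": [0, 0, 0], "turn": [0, 0, -1], "claw": 0.5},
  {"linear": [0, 0, 0], "turn": [0, 0, 0], "claw": 0.5},
])

```text
time: 11.15
ee_pos: [0.6174, 0.2744, 0.2785]
eef_rot: [[-0.587, 0.81, -0.0], [0.81, 0.587, -0.0], [0.0, -0.0, -1.0]]
wrist_force: [-1.2, -0.6, 0.7]
gripper_width: 0.588
```

```bash
python3 st.py
```

```text
t 11.15 pos [0.6174 0.2744 0.2785] yawY 35.91 F tool [ 0.25 -1.33 -0.65] T tool [ 0.314 -0.015  0.107] w 51.72 j [ 0.37  0.31  1.21  0.    1.62 -0.26]
shift in tool to (0.6188, 0.274) [-0.0011  0.0009 -0.    ] tilt [-1.e-04 -0.e+00 -1.e+00]
```

Request:
play_rows([
  {"linear": [0, -0.0002, 0], "turn": [0, 0, -1], "claw": 0.5},
  {"linear": [0, 0, 0], "turn": [0, 0, -1], "claw": 0.5},
  {"linear": [0, 0, 0], "turn": [0, 0, 0], "claw": 0.5},
])

```text
time: 11.45
ee_pos: [0.6173, 0.2743, 0.2785]
eef_rot: [[-0.614, 0.789, 0.0], [0.789, 0.614, 0.0], [-0.0, 0.0, -1.0]]
wrist_force: [-0.1, -0.8, -0.6]
gripper_width: 0.587
```

```bash
python3 st.py
```

```text
t 11.45 pos [0.6173 0.2743 0.2785] yawY 37.91 F tool [-0.62 -0.57  0.59] T tool [-0.002 -0.033  0.078] w 51.66 j [ 0.37  0.3   1.21  0.    1.62 -0.29]
shift in tool to (0.6188, 0.274) [-0.0012  0.0009  0.    ] tilt [ 3.e-04  2.e-04 -1.e+00]
```

Request:
play_rows([
  {"linear": [0, 0, 0], "turn": [0, 0, -1], "claw": 0.5},
  {"linear": [0, 0, 0], "turn": [0, 0, -1], "claw": 0.5},
  {"linear": [0, 0, 0], "turn": [0, 0, 0], "claw": 0.5},
])

```text
time: 11.75
ee_pos: [0.6173, 0.2743, 0.2785]
eef_rot: [[-0.642, 0.767, 0.0], [0.767, 0.642, 0.0], [-0.0, 0.0, -1.0]]
wrist_force: [-0.1, 0.4, -1.1]
gripper_width: 0.588
```

```bash
python3 st.py
```

```text
t 11.75 pos [0.6173 0.2743 0.2785] yawY 39.91 F tool [0.32 0.2  1.1 ] T tool [-0.1   -0.063  0.061] w 51.78 j [ 0.37  0.3   1.21  0.    1.62 -0.33]
shift in tool to (0.6188, 0.274) [-0.0012  0.0009  0.    ] tilt [ 4.e-04  2.e-04 -1.e+00]
```

Request:
play_rows([
  {"linear": [0, 0, 0], "turn": [0, 0, -1], "claw": 0.5},
  {"linear": [0, 0, 0], "turn": [0, 0, -1], "claw": 0.5},
  {"linear": [0, 0, 0], "turn": [0, 0, 0], "claw": 0.5},
])

```text
time: 12.05
ee_pos: [0.6173, 0.2743, 0.2786]
eef_rot: [[-0.668, 0.744, 0.0], [0.744, 0.668, 0.0], [-0.0, 0.0, -1.0]]
wrist_force: [0.7, -0.1, -0.7]
gripper_width: 0.589
```

```bash
python3 st.py
```

```text
t 12.05 pos [0.6173 0.2743 0.2786] yawY 41.92 F tool [-0.59  0.45  0.67] T tool [-0.075 -0.109  0.07 ] w 51.87 j [ 0.37  0.3   1.21  0.    1.62 -0.36]
shift in tool to (0.6188, 0.274) [-0.0012  0.0009  0.    ] tilt [ 3.e-04  2.e-04 -1.e+00]
```

Request:
play_rows([
  {"linear": [0, 0, 0], "turn": [0, 0, -1], "claw": 0.5},
  {"linear": [0, 0, 0], "turn": [0, 0, -1], "claw": 0.5},
  {"linear": [0, 0, 0], "turn": [0, 0, 0], "claw": 0.5},
])

```text
time: 12.35
ee_pos: [0.6173, 0.2743, 0.2786]
eef_rot: [[-0.694, 0.72, 0.0], [0.72, 0.694, 0.0], [-0.0, 0.0, -1.0]]
wrist_force: [0.5, 0.4, 0.4]
gripper_width: 0.586
```

```bash
python3 st.py
```

```text
t 12.35 pos [0.6173 0.2743 0.2786] yawY 43.91 F tool [-0.    0.63 -0.36] T tool [-0.176 -0.114  0.083] w 51.55 j [ 0.37  0.3   1.21  0.    1.62 -0.4 ]
shift in tool to (0.6188, 0.274) [-0.0012  0.0009  0.    ] tilt [ 4.e-04  2.e-04 -1.e+00]
```

Request:
play_rows([
  {"linear": [0, 0, 0], "turn": [0, 0, -1], "claw": 0.5},
  {"linear": [0, 0, 0], "turn": [0, 0, -1], "claw": 0.5},
  {"linear": [0, 0, 0], "turn": [0, 0, 0], "claw": 0.5},
])

```text
time: 12.65
ee_pos: [0.6173, 0.2743, 0.2787]
eef_rot: [[-0.718, 0.696, 0.0], [0.696, 0.718, 0.0], [-0.0, 0.0, -1.0]]
wrist_force: [0.1, 0.4, 1.1]
gripper_width: 0.588
```

```bash
python3 st.py
```

```text
t 12.65 pos [0.6173 0.2743 0.2787] yawY 45.91 F tool [ 0.26  0.35 -1.07] T tool [-0.014 -0.135  0.067] w 51.77 j [ 0.37  0.3   1.21 -0.    1.62 -0.43]
shift in tool to (0.6188, 0.274) [-0.0012  0.0008  0.    ] tilt [ 4.e-04  1.e-04 -1.e+00]
```

Request:
play_rows([
  {"linear": [0, 0, 0], "turn": [0, 0, -1], "claw": 0.5},
  {"linear": [0, 0, 0], "turn": [0, 0, -1], "claw": 0.5},
  {"linear": [0, 0, 0], "turn": [0, 0, 0], "claw": 0.5},
])

```text
time: 12.95
ee_pos: [0.6173, 0.2743, 0.2787]
eef_rot: [[-0.742, 0.67, 0.0], [0.67, 0.742, 0.0], [-0.0, 0.0, -1.0]]
wrist_force: [-0.3, 0.0, 2.1]
gripper_width: 0.59
```

```bash
python3 st.py
```

```text
t 12.95 pos [0.6173 0.2743 0.2787] yawY 47.91 F tool [ 0.23 -0.15 -2.05] T tool [-0.036 -0.054  0.037] w 51.93 j [ 0.37  0.3   1.21 -0.    1.62 -0.47]
shift in tool to (0.6188, 0.274) [-0.0013  0.0008  0.    ] tilt [ 3.e-04  1.e-04 -1.e+00]
```

Request:
play_rows([
  {"linear": [0, 0, 0], "turn": [0, 0, -1], "claw": 0.5},
  {"linear": [0, 0, 0], "turn": [0, 0, -1], "claw": 0.5},
  {"linear": [0, 0, 0], "turn": [0, 0, 0], "claw": 0.5},
])

```text
time: 13.25
ee_pos: [0.6173, 0.2742, 0.2789]
eef_rot: [[-0.765, 0.644, 0.0], [0.644, 0.765, 0.0], [-0.0, 0.0, -1.0]]
wrist_force: [-0.3, -1.3, 4.7]
gripper_width: 0.587
```

```bash
python3 st.py
```

```text
t 13.25 pos [0.6173 0.2742 0.2789] yawY 49.91 F tool [-0.59 -1.21 -4.69] T tool [ 0.009 -0.019  0.075] w 51.69 j [ 0.37  0.3   1.21 -0.    1.62 -0.5 ]
shift in tool to (0.6188, 0.274) [-0.0013  0.0008  0.    ] tilt [ 5.e-04  2.e-04 -1.e+00]
```

Request:
play_rows([
  {"linear": [0, 0, 0], "turn": [0, 0, -1], "claw": 0.5},
  {"linear": [0, 0, 0], "turn": [0, 0, 0], "claw": 0.5},
])

```text
time: 13.45
ee_pos: [0.6173, 0.2743, 0.2791]
eef_rot: [[-0.776, 0.63, 0.001], [0.63, 0.776, 0.0], [-0.001, 0.001, -1.0]]
wrist_force: [-0.8, -0.3, 5.3]
gripper_width: 0.589
```

```bash
python3 st.py
```

```text
t 13.45 pos [0.6173 0.2743 0.2791] yawY 50.94 F tool [ 0.45 -0.69 -5.35] T tool [ 0.104 -0.092  0.018] w 51.86 j [ 0.37  0.3   1.21 -0.    1.62 -0.52]
shift in tool to (0.6188, 0.274) [-0.0013  0.0007  0.    ] tilt [ 9.e-04  2.e-04 -1.e+00]
```

Request:
play_rows([
  {"linear": [0, 0, 0], "turn": [0, 0, -1], "claw": 0.5},
  {"linear": [0, 0, 0], "turn": [0, 0, 0], "claw": 0.5},
])

```text
time: 13.65
ee_pos: [0.6173, 0.2742, 0.2797]
eef_rot: [[-0.787, 0.616, 0.001], [0.616, 0.787, 0.0], [-0.001, 0.001, -1.0]]
wrist_force: [-1.8, -0.9, 7.8]
gripper_width: 0.588
```

```bash
python3 st.py
```

```text
t 13.65 pos [0.6173 0.2742 0.2797] yawY 51.94 F tool [ 0.91 -1.82 -7.79] T tool [ 0.256  0.03  -0.028] w 51.79 j [ 0.37  0.3   1.21 -0.    1.63 -0.54]
shift in tool to (0.6188, 0.274) [-0.0014  0.0008  0.    ] tilt [ 1.1e-03  4.0e-04 -1.0e+00]
```

The upward push of 8 N and falling friction show the hooks coming free. I'll creep on to the stop.

Request:
play_rows([
  {"linear": [0, 0, 0], "turn": [0, 0, -1], "claw": 0.5},
  {"linear": [0, 0, 0], "turn": [0, 0, 0], "claw": 0.5},
])

```text
time: 13.85
ee_pos: [0.6172, 0.2743, 0.2799]
eef_rot: [[-0.798, 0.603, 0.001], [0.603, 0.798, 0.0], [-0.001, 0.001, -1.0]]
wrist_force: [-2.0, -0.7, 7.6]
gripper_width: 0.591
```

```bash
python3 st.py
```

```text
t 13.85 pos [0.6172 0.2743 0.2799] yawY 52.94 F tool [ 1.17 -1.81 -7.6 ] T tool [ 0.258  0.118 -0.04 ] w 52.04 j [ 0.37  0.3   1.21 -0.    1.63 -0.56]
shift in tool to (0.6188, 0.274) [-0.0014  0.0007  0.    ] tilt [ 1.2e-03  4.0e-04 -1.0e+00]
```

Request:
play_rows([
  {"linear": [0, 0, 0], "turn": [0, 0, -1], "claw": 0.5},
  {"linear": [0, 0, 0], "turn": [0, 0, 0], "claw": 0.5},
])

```text
time: 14.05
ee_pos: [0.6173, 0.2742, 0.28]
eef_rot: [[-0.808, 0.589, 0.001], [0.589, 0.808, 0.0], [-0.001, 0.001, -1.0]]
wrist_force: [-2.1, -0.7, 8.0]
gripper_width: 0.59
```

```bash
python3 st.py
```

```text
t 14.05 pos [0.6173 0.2742 0.28  ] yawY 53.94 F tool [ 1.28 -1.78 -7.98] T tool [0.19  0.066 0.05 ] w 51.94 j [ 0.37  0.3   1.21 -0.    1.63 -0.57]
shift in tool to (0.6188, 0.274) [-0.0014  0.0007  0.    ] tilt [ 1.4e-03  5.0e-04 -1.0e+00]
```

Request:
play_rows([
  {"linear": [0, 0, 0], "turn": [0, 0, -1], "claw": 0.5},
  {"linear": [0, 0, 0], "turn": [0, 0, 0], "claw": 0.5},
])

```text
time: 14.25
ee_pos: [0.6173, 0.2742, 0.28]
eef_rot: [[-0.819, 0.574, 0.001], [0.574, 0.819, 0.0], [-0.001, 0.001, -1.0]]
wrist_force: [-2.0, -0.7, 7.7]
gripper_width: 0.593
```

```bash
python3 st.py
```

```text
t 14.25 pos [0.6173 0.2742 0.28  ] yawY 54.94 F tool [ 1.25 -1.71 -7.66] T tool [0.263 0.052 0.023] w 52.17 j [ 0.37  0.3   1.21 -0.    1.63 -0.59]
shift in tool to (0.6188, 0.274) [-0.0014  0.0007  0.    ] tilt [ 1.5e-03  5.0e-04 -1.0e+00]
```

Request:
play_rows([
  {"linear": [0, 0, 0], "turn": [0, 0, -1], "claw": 0.5},
  {"linear": [0, 0, 0], "turn": [0, 0, 0], "claw": 0.5},
])

```text
time: 14.45
ee_pos: [0.6173, 0.2742, 0.28]
eef_rot: [[-0.828, 0.56, 0.002], [0.56, 0.828, 0.0], [-0.001, 0.001, -1.0]]
wrist_force: [-2.6, -0.4, 8.1]
gripper_width: 0.588
```

```bash
python3 st.py
```

```text
t 14.45 pos [0.6173 0.2742 0.28  ] yawY 55.93 F tool [ 1.95 -1.8  -8.14] T tool [0.231 0.114 0.077] w 51.74 j [ 0.37  0.3   1.21 -0.    1.63 -0.61]
shift in tool to (0.6188, 0.274) [-0.0014  0.0006  0.    ] tilt [ 1.5e-03  5.0e-04 -1.0e+00]
```

Request:
play_rows([
  {"linear": [0, 0, 0], "turn": [0, 0, -0.8], "claw": 0.5},
  {"linear": [0, 0, 0], "turn": [0, 0, 0], "claw": 0.5},
])

```text
time: 14.65
ee_pos: [0.6173, 0.2742, 0.28]
eef_rot: [[-0.836, 0.549, 0.001], [0.549, 0.836, 0.0], [-0.001, 0.001, -1.0]]
wrist_force: [-0.8, -0.6, 9.1]
gripper_width: 0.591
```

```bash
python3 st.py
```

```text
t 14.65 pos [0.6173 0.2742 0.28  ] yawY 56.72 F tool [ 0.31 -0.96 -9.07] T tool [0.259 0.084 0.181] w 51.98 j [ 0.37  0.3   1.21 -0.    1.63 -0.62]
shift in tool to (0.6188, 0.274) [-0.0014  0.0007  0.    ] tilt [ 1.5e-03  5.0e-04 -1.0e+00]
```

The moment rises from 0.02 to 0.08 to 0.18 N m over 1.8°, so that is the stop. I'm backing off slightly and lifting straight up.

Request:
play_rows([
  {"linear": [0, 0, 0], "turn": [0, 0, 1.5], "claw": 0.5},
  {"linear": [0, 0, -0.002], "turn": [0, 0, 0], "claw": 0.5},
  {"linear": [0, 0, -0.003], "turn": [0, 0, 0], "claw": 0.5},
  {"linear": [0, 0, -0.003], "turn": [0, 0, 0], "claw": 0.5},
])

```text
time: 15.05
ee_pos: [0.6171, 0.2743, 0.2852]
eef_rot: [[-0.821, 0.571, -0.002], [0.571, 0.821, -0.001], [0.001, -0.002, -1.0]]
wrist_force: [0.0, 1.1, -0.6]
gripper_width: 0.59
```

```bash
python3 st.py
```

```text
t 15.05 pos [0.6171 0.2743 0.2852] yawY 55.2 F tool [0.63 0.92 0.55] T tool [-0.207 -0.115 -0.038] w 51.92 j [ 0.37  0.3   1.2   0.    1.64 -0.6 ]
shift in tool to (0.6188, 0.274) [-0.0015  0.0007 -0.    ] tilt [-2.e-03 -6.e-04 -1.e+00]
```

Request:
play_rows([
  {"linear": [0, 0, -0.006], "turn": [0, 0, 0], "claw": 0.5},
  {"linear": [0, 0, -0.008], "turn": [0, 0, 0], "claw": 0.5},
  {"linear": [0, 0, -0.01], "turn": [0, 0, 0], "claw": 0.5},
  {"linear": [0, 0, -0.01], "turn": [0, 0, 0], "claw": 0.5},
  {"linear": [0, 0, -0.01], "turn": [0, 0, 0], "claw": 0.5},
])

```text
time: 15.55
ee_pos: [0.6173, 0.2743, 0.3318]
eef_rot: [[-0.821, 0.571, 0.001], [0.571, 0.821, 0.0], [-0.0, 0.001, -1.0]]
wrist_force: [0.4, 0.6, -0.3]
gripper_width: 0.588
```

```bash
python3 st.py
```

```text
t 15.55 pos [0.6173 0.2743 0.3318] yawY 55.17 F tool [0.04 0.71 0.25] T tool [-0.059 -0.129  0.009] w 51.76 j [ 0.37  0.29  1.13 -0.    1.72 -0.6 ]
shift in tool to (0.6188, 0.274) [-0.0014  0.0006  0.    ] tilt [ 8.e-04  3.e-04 -1.e+00]
```

Request:
play_rows([
  {"linear": [0, 0, -0.02], "turn": [0, 0, 0], "claw": 0.5},
  {"linear": [0, -0.01, -0.01], "turn": [0, 0, 0], "claw": 0.5},
  {"linear": [-0.001, -0.02, 0], "turn": [0, 0, 0], "claw": 0.5},
  {"linear": [-0.002, -0.028, 0], "turn": [0, 0, 0], "claw": 0.5},
  {"linear": [-0.002, -0.028, 0], "turn": [0, 0, 0], "claw": 0.5},
])

```text
time: 16.05
ee_pos: [0.5714, 0.1998, 0.3609]
eef_rot: [[-0.821, 0.571, 0.0], [0.571, 0.821, -0.0], [-0.0, 0.0, -1.0]]
wrist_force: [-0.2, -0.9, -0.3]
gripper_width: 0.586
```

Request:
play_rows([
  {"linear": [-0.002, -0.03, 0], "turn": [0, 0, 0], "claw": 0.5},
  {"linear": [-0.002, -0.03, 0], "turn": [0, 0, 0], "claw": 0.5},
  {"linear": [-0.002, -0.03, 0], "turn": [0, 0, 0], "claw": 0.5},
  {"linear": [-0.002, -0.03, 0], "turn": [0, 0, 0], "claw": 0.5},
  {"linear": [-0.002, -0.03, 0], "turn": [0, 0, 0], "claw": 0.5},
])

```text
time: 16.55
ee_pos: [0.4935, 0.0707, 0.3609]
eef_rot: [[-0.821, 0.571, 0.001], [0.571, 0.821, -0.0], [-0.001, 0.0, -1.0]]
wrist_force: [0.4, -0.4, -0.8]
gripper_width: 0.59
```

Request:
play_rows([
  {"linear": [-0.001, -0.028, 0], "turn": [0, 0, 0], "claw": 0.5},
  {"linear": [0, -0.018, 0], "turn": [0, 0, 0], "claw": 0.5},
  {"linear": [0, 0, 0], "turn": [0, 0, 0], "claw": 0.5},
  {"linear": [0, 0, 0], "turn": [0, 0, 0], "claw": 0.5},
])

```text
time: 16.95
ee_pos: [0.4691, 0.0335, 0.3609]
eef_rot: [[-0.82, 0.572, 0.001], [0.572, 0.82, 0.0], [-0.001, 0.001, -1.0]]
wrist_force: [-0.7, -0.2, -1.5]
gripper_width: 0.585
```

```bash
python3 - <<'E'
from st import *
st(.4695,.033)
s=bot.read_camera("side")[:,:,::-1];t=bot.read_camera("top")[:,:,::-1]
cv2.imwrite("pics/s4.png",s);cv2.imwrite("pics/t4.png",t)
f=lambda s,r:cv2.resize(s[r[1]:r[1]+100,r[0]:r[0]+100],(400,400),interpolation=cv2.INTER_CUBIC)
cv2.imwrite("pics/c4.png",cv2.convertScaleAbs(np.hstack([f(s,(215,150)),f(t,(190,160))]),alpha=1.4))
E
```

```text
t 16.95 pos [0.4691 0.0335 0.3609] yawY 55.11 F tool [ 0.46 -0.57  1.49] T tool [-0.074 -0.094 -0.003] w 51.52 j [-0.   -0.27  1.64  0.    1.76 -0.96]
shift in tool to (0.4695, 0.033) [-0.0006 -0.0002  0.    ] tilt [ 1.4e-03  3.0e-04 -1.0e+00]
```

View pics/c4.png

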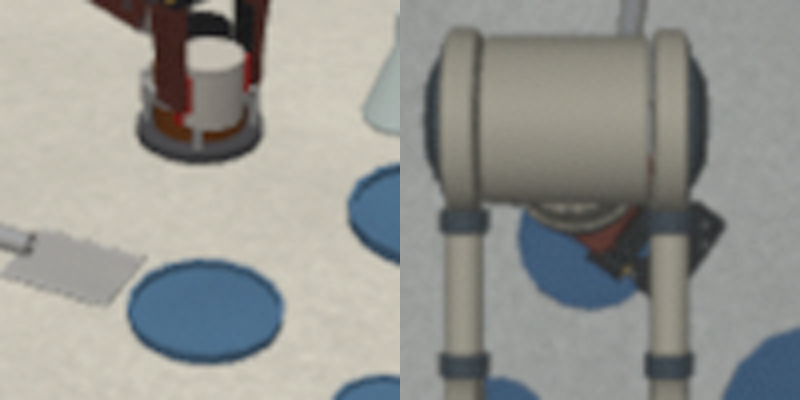

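The cap is held upright above the middle dish, whose centre in the side crop is (205,310), or about (266,227) full frame. I'm lowering it.

```bash
python3 -c "
from h import *
print(at('side',266.0,227.5,.01))"
```

```text
[0.46591073 0.04641298]
```

Request:
play_rows([
  {"linear": [0, 0, 0.03], "turn": [0, 0, 0], "claw": 0.5},
  {"linear": [0, 0, 0.04], "turn": [0, 0, 0], "claw": 0.5},
  {"linear": [0, 0, 0.04], "turn": [0, 0, 0], "claw": 0.5},
  {"linear": [0, 0, 0.025], "turn": [0, 0, 0], "claw": 0.5},
  {"linear": [0, 0, 0.01], "turn": [0, 0, 0], "claw": 0.5},
])

```text
time: 17.55
ee_pos: [0.4686, 0.0344, 0.2119]
eef_rot: [[-0.821, 0.57, -0.006], [0.57, 0.821, 0.0], [0.005, -0.003, -1.0]]
wrist_force: [-0.8, -0.0, -0.5]
gripper_width: 0.586
```

Request:
play_rows([
  {"linear": [0, 0, 0.004], "turn": [0, 0, 0], "claw": 0.5},
  {"linear": [0, 0, 0], "turn": [0, 0, 0], "claw": 0.5},
  {"linear": [0, 0, 0], "turn": [0, 0, 0], "claw": 0.5},
])

```text
time: 17.85
ee_pos: [0.47, 0.0338, 0.2133]
eef_rot: [[-0.821, 0.571, 0.003], [0.571, 0.821, 0.0], [-0.002, 0.002, -1.0]]
wrist_force: [-0.8, -0.1, -1.9]
gripper_width: 0.581
```

```bash
python3 - <<'E'
from st import *
st(.4695,.033)
s=bot.read_camera("side")[:,:,::-1]
f=lambda s,r:cv2.resize(s[r[1]:r[1]+80,r[0]:r[0]+100],(700,560),interpolation=cv2.INTER_CUBIC)
cv2.imwrite("pics/c5.png",cv2.convertScaleAbs(f(s,(215,170)),alpha=1.4))
E
```

```text
t 17.85 pos [0.47   0.0338 0.2133] yawY 55.18 F tool [ 0.65 -0.53  1.93] T tool [-0.114 -0.088  0.016] w 51.16 j [-0.   -0.22  1.86  0.    1.49 -0.96]
shift in tool to (0.4695, 0.033) [-0.0001 -0.0009 -0.    ] tilt [ 0.0028  0.     -1.    ]
```

View pics/c5.png

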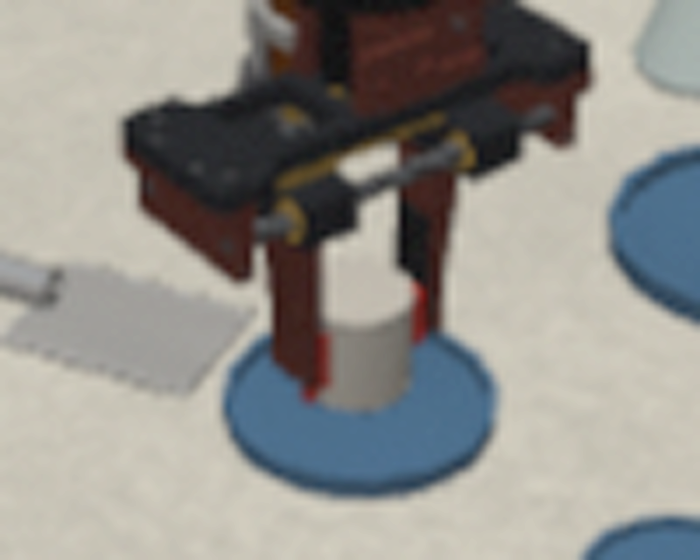

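```bash
python3 - <<'E'
from st import *
for fn,n in(("pics/side0.png","side"),("pics/s4.png","side"),("pics/top0.png","top")):
    im=cv2.imread(fn);hsv=cv2.cvtColor(im,cv2.COLOR_BGR2HSV);m=cv2.inRange(hsv,(95,90,40),(125,255,255))
    for ct in cv2.findContours(m,cv2.RETR_EXTERNAL,cv2.CHAIN_APPROX_NONE)[0]:
        if cv2.contourArea(ct)>300:
            P=np.array([at(n,*p[0],0.007) for p in ct]);M=cv2.moments((P*1000).astype(np.float32))
            print(fn,cv2.boundingRect(ct),M['m10']/M['m00'],M['m01']/M['m00'],np.ptp(P,0))
for p in [(.4695,.033,.01),(.617,.274,.124),(.6188,.274,.124)]:print(proj("side",p),proj("top",p))
E
```

```text
pics/side0.png (298, 244, 30, 22) 323.6191160309293 110.37759382753124 [0.07418944 0.07808969]
pics/side0.png (247, 215, 38, 26) 468.33198609343987 40.1917072411742 [0.1065532  0.11283722]
pics/side0.png (303, 191, 46, 27) 329.634841119966 -132.40737751127918 [0.13994489 0.1520905 ]
pics/s4.png (298, 244, 30, 22) 323.61800621386016 110.16838635197196 [0.07418944 0.077311  ]
pics/s4.png (247, 215, 38, 25) 468.381890512614 40.06684047773129 [0.1065532  0.11283722]
pics/s4.png (303, 191, 46, 27) 329.6661556362255 -132.3845430564633 [0.13994489 0.1520905 ]
pics/top0.png (202, 255, 25, 25) 324.42514217490344 103.0933592290711 [0.0711195  0.07208057]
pics/top0.png (271, 242, 47, 48) 329.8076464619208 -137.0366795755306 [0.13931253 0.13800037]
pics/top0.png (220, 202, 35, 35) 469.32356785990453 34.07810049802332 [0.10394741 0.10351688]
[266.17463448 224.47742995] [237.37636751 218.68471263]
[171.33448635 233.28065204] [152.40801045 162.66145932]
[170.6190295  233.11828261] [152.42961443 162.04612771]
```

Request:
play_rows([
  {"linear": [0, 0.001, 0.004], "turn": [0, 0, 0], "claw": 0.5},
  {"linear": [0, 0, 0.003], "turn": [0, 0, 0], "claw": 0.5},
  {"linear": [0, 0, 0], "turn": [0, 0, 0], "claw": 0.5},
])

```text
time: 18.2
ee_pos: [0.4698, 0.0345, 0.204]
eef_rot: [[-0.821, 0.571, -0.001], [0.571, 0.821, -0.0], [0.0, -0.0, -1.0]]
wrist_force: [-0.5, 0.1, -1.2]
gripper_width: 0.59
```

```bash
python3 st.py .4695 .035
```

```text
t 18.2 pos [0.4698 0.0345 0.204 ] yawY 55.16 F tool [ 0.49 -0.23  1.22] T tool [-0.098 -0.068 -0.044] w 51.89 j [ 0.   -0.21  1.87 -0.    1.47 -0.96]
shift in tool to (0.4695, 0.035) [0.0005 0.0003 0.    ] tilt [-6.e-04 -0.e+00 -1.e+00]
```

Request:
play_rows([
  {"linear": [0, 0, 0.001], "turn": [0, 0, 0], "claw": 0.5},
  {"linear": [0, 0, 0.001], "turn": [0, 0, 0], "claw": 0.5},
  {"linear": [0, 0, 0], "turn": [0, 0, 0], "claw": 0.5},
])

```text
time: 18.5
ee_pos: [0.4699, 0.0344, 0.2023]
eef_rot: [[-0.821, 0.571, -0.0], [0.571, 0.821, -0.0], [0.0, -0.0, -1.0]]
wrist_force: [0.4, -0.1, -1.2]
gripper_width: 0.589
```

```bash
python3 st.py .4695 .035
```

```text
t 18.5 pos [0.4699 0.0344 0.2023] yawY 55.16 F tool [-0.34  0.13  1.21] T tool [-0.053 -0.099 -0.024] w 51.81 j [ 0.   -0.21  1.88 -0.    1.47 -0.96]
shift in tool to (0.4695, 0.035) [0.0006 0.0003 0.    ] tilt [-3.e-04 -0.e+00 -1.e+00]
```

Request:
play_rows([
  {"linear": [0, 0, 0.0007], "turn": [0, 0, 0], "claw": 0.5},
  {"linear": [0, 0, 0], "turn": [0, 0, 0], "claw": 0.5},
  {"linear": [0, 0, 0], "turn": [0, 0, 0], "claw": 0.5},
])

```text
time: 18.8
ee_pos: [0.4699, 0.0345, 0.2018]
eef_rot: [[-0.821, 0.571, 0.0], [0.571, 0.821, 0.0], [-0.0, 0.0, -1.0]]
wrist_force: [0.0, -0.7, -0.7]
gripper_width: 0.585
```

```bash
python3 st.py .4695 .035
```

```text
t 18.8 pos [0.4699 0.0345 0.2018] yawY 55.16 F tool [-0.42 -0.55  0.7 ] T tool [-0.114 -0.102 -0.001] w 51.51 j [ 0.   -0.21  1.88  0.    1.47 -0.96]
shift in tool to (0.4695, 0.035) [ 0.0007  0.0002 -0.    ] tilt [ 2.e-04  0.e+00 -1.e+00]
```

Request:
play_rows([
  {"linear": [0, 0, 0.0007], "turn": [0, 0, 0], "claw": 0.5},
  {"linear": [0, 0, 0], "turn": [0, 0, 0], "claw": 0.5},
  {"linear": [0, 0, 0], "turn": [0, 0, 0], "claw": 0.5},
])

```text
time: 19.1
ee_pos: [0.47, 0.0345, 0.2017]
eef_rot: [[-0.821, 0.571, 0.0], [0.571, 0.821, -0.0], [-0.0, 0.0, -1.0]]
wrist_force: [-3.2, 0.1, 4.9]
gripper_width: 0.592
```

```bash
python3 st.py .4695 .035
```

```text
t 19.1 pos [0.47   0.0345 0.2017] yawY 55.17 F tool [ 2.65 -1.74 -4.86] T tool [0.315 0.319 0.02 ] w 52.06 j [ 0.   -0.21  1.88 -0.    1.47 -0.96]
shift in tool to (0.4695, 0.035) [ 0.0007  0.0002 -0.    ] tilt [ 4.e-04 -1.e-04 -1.e+00]
```

The cap is on the dish floor with about 5 N of contact. Releasing it in stages.

Request:
play_rows([
  {"linear": [0, 0, -0.0004], "turn": [0, 0, 0], "claw": 0.65},
  {"linear": [0, 0, 0], "turn": [0, 0, 0], "claw": 0.72},
  {"linear": [0, 0, 0], "turn": [0, 0, 0], "claw": 0.8},
  {"linear": [0, 0, 0], "turn": [0, 0, 0], "claw": 0.95},
  {"linear": [0, 0, 0], "turn": [0, 0, 0], "claw": 0.95},
])

```text
time: 19.6
ee_pos: [0.4698, 0.0345, 0.201]
eef_rot: [[-0.821, 0.571, -0.0], [0.571, 0.821, -0.0], [0.0, -0.0, -1.0]]
wrist_force: [0.1, 0.0, -0.0]
gripper_width: 0.931
```

```bash
python3 st.py .4695 .035
```

```text
t 19.6 pos [0.4698 0.0345 0.201 ] yawY 55.16 F tool [-0.08  0.11  0.  ] T tool [-0.034 -0.1   -0.006] w 81.93 j [ 0.   -0.2   1.88 -0.    1.47 -0.96]
shift in tool to (0.4695, 0.035) [0.0006 0.0003 0.    ] tilt [-5.e-04 -0.e+00 -1.e+00]
```

Request:
play_rows([
  {"linear": [0, 0, -0.01], "turn": [0, 0, 0], "claw": 0.95},
  {"linear": [0, 0, -0.02], "turn": [0, 0, 0], "claw": 0.95},
  {"linear": [0, 0, -0.03], "turn": [0, 0, 0], "claw": 0.95},
  {"linear": [0, 0, -0.04], "turn": [0, 0, 0], "claw": 0.95},
  {"linear": [0, 0, -0.04], "turn": [0, 0, 0], "claw": 0.95},
])

```text
time: 20.1
ee_pos: [0.4696, 0.0345, 0.3432]
eef_rot: [[-0.821, 0.571, -0.0], [0.571, 0.821, -0.0], [0.0, -0.0, -1.0]]
wrist_force: [1.1, -0.1, 0.3]
gripper_width: 0.952
```

Request:
play_rows([
  {"linear": [-0.027, 0.039, -0.01], "turn": [0, 0, 0], "claw": 0.95},
  {"linear": [-0.027, 0.039, 0], "turn": [0, 0, 0], "claw": 0.95},
  {"linear": [-0.027, 0.039, 0], "turn": [0, 0, 0], "claw": 0.95},
  {"linear": [0, 0, 0], "turn": [0, 0, 0], "claw": 0.95},
  {"linear": [0, 0, 0], "turn": [0, 0, 0], "claw": 0.95},
])

```text
time: 20.6
ee_pos: [0.6039, 0.0845, 0.3498]
eef_rot: [[-0.821, 0.571, -0.004], [0.571, 0.821, -0.0], [0.003, -0.002, -1.0]]
wrist_force: [-0.3, 0.3, 0.1]
gripper_width: 0.951
```

```bash
python3 - <<'E'
from st import *
st(.4695,.035)
s=bot.read_camera("side")[:,:,::-1];t=bot.read_camera("top")[:,:,::-1]
cv2.imwrite("pics/s6.png",s);cv2.imwrite("pics/t6.png",t)
f=lambda s,r:cv2.resize(s[r[1]:r[1]+80,r[0]:r[0]+80],(400,400),interpolation=cv2.INTER_CUBIC)
cv2.imwrite("pics/c6.png",cv2.convertScaleAbs(np.hstack([f(s,(225,180)),f(t,(198,180))]),alpha=1.4))
E
```

```text
t 20.6 pos [0.6039 0.0845 0.3498] yawY 55.2 F tool [ 0.42  0.1  -0.09] T tool [-0.121 -0.034  0.009] w 83.66 j [ 0.08  0.11  1.3  -0.    1.73 -0.88]
shift in tool to (0.4695, 0.035) [ 0.0821 -0.1174  0.0005] tilt [-3.6e-03 -4.0e-04 -1.0e+00]
```

View pics/c6.png

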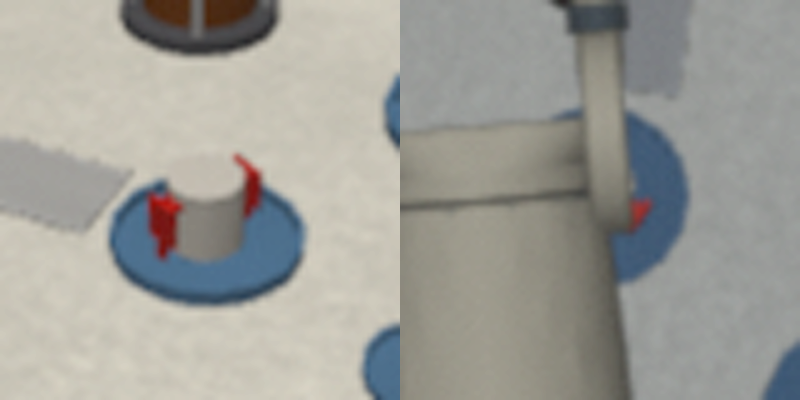

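View pics/s6.png

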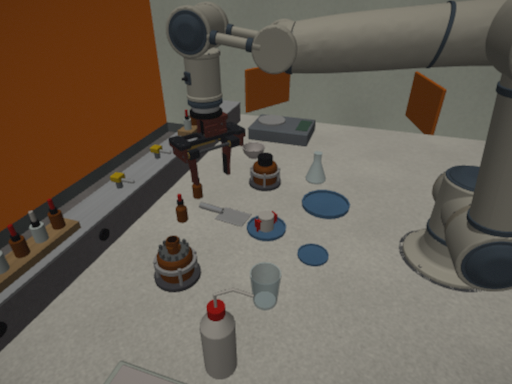

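The cap stands upright, open side down, near the middle of the dish at (266,224) in the side view. The jar at (176,262) is open, the bystanders are where they were, and the gripper is clear. Handing in.

```bash
python3 -c "
from rig import bot
print(bot.finish_job())"
```

```text
the job is handed in; nothing more can be done
None
```

I opened the white-capped amber jar, set its cap in the middle-sized blue dish, released it and handed the job in at about 20.6 s of the 67 s allowed. No verdict was reported.

- **Opening:** I centred the grip by feel, then pressed both tabs fully in with 15 N. I turned the cap about 63° anticlockwise. The liner's upward push of about 8 N showed the hooks coming free from roughly 57°. The moment then rose to 0.18 N m at the stop, so I backed off 1.5° and lifted straight off. The highest moment I read was about 0.2 N m, early in the turn, when the grip was still slightly off-centre.
- **Setting down:** The cap touched the dish floor with about 5 N before I let go.
- **Last checks:** In the side view the cap stands upright, open side down, well inside the rim with its tabs sprung back out. The bystanders in view look unmoved and the gripper is clear. The top view of the cap was mostly hidden by the arm, so the position check rests on the side view and the arm's own reading.
- **Disagreement:** The two cameras differed by about 6 mm on the dish centre. Part of that is the dish's outer wall showing in the side view. I placed between the two estimates, inside the 21 mm tolerance.

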